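# Bee specimen under the hand lens

### The job

Take the resin block with the striped bee and lay it, without dropping it, flat and fully home in the recess of the lit viewing base, and let go of it. Then draw the hand magnifier out of its sloping stand by the handle, turn its lens level and finish while holding it still, lens centred about 8 cm above the bee block so that I can look through it, touching neither the block nor the base with it. Leave the beetle block, the dish and the vial where they are.

Things in the scene. Friction and masses are not known exactly. Their poses are not given: they have to be found in the camera images.
- bee_block: clear cast resin block, 75 x 42 x 20 mm, 50 to 110 g, with a yellow-and-black striped bee in it; lies flat on the bench. Origin: centre of its underside; x along its 75 mm length, y along its 42 mm width, z up. Either end may go either way round in the recess.
- beetle_block: bystander: clear resin block of the same size with a dark green beetle in it; origin and axes as for the bee block
- stage: lit viewing base, fixed: cream housing 200 (its x) x 160 (its y) x 42 mm; on it a black insert plate 110 (x) x 130 (y) mm, its top 54 mm above the bench, its centre 20 mm towards +x from the housing's. Origin: on the bench under the middle of the housing; z up; at yaw 0 its knob and switch face the robot.
- pocket (a point): centre of the floor of the rectangular recess in the black plate, 46 mm above the bench; axes as the stage's. Recess 80 mm long (stage's y), 47 mm wide (stage's x), 8 mm deep, its upper 3 mm flared 45 degrees outwards as a lead-in, white window in its floor. A block fully home stands 12 mm proud, its top 66 mm above the bench.
- stand: wooden magnifier stand, fixed: foot plate 130 (x) x 110 (y) x 12 mm, on it a pocket sloping 60 degrees from level, 92 mm wide; back rest on the robot's side, top edge 91 mm above the bench; front lip 42 mm deep. Origin: on the bench under the foot's middle, z up; at yaw 0 the handle slopes up towards the robot. Drawn 60 mm along its handle, the magnifier is free.
- magnifier: hand magnifier, 110 g: lens in a black ring 76 mm across, 10 mm thick; steel neck; flat black handle 98 mm long, 18 mm wide (y), 12 mm thick (z). Origin: lens centre. x points from handle to lens (handle at x = -150 to -52 mm), z is the optical axis, square to the lens. At the start -x points up the slope. Balance point at x = -32 mm. Either lens face may end up.
- handle (a point): point on the middle line of the magnifier's handle, 115 mm from the lens centre and 35 mm from the handle's end, about 150 mm above the bench at the start; axes as the magnifier's
- dish: bystander: closed clear dish, 90 mm diameter, 13 mm high, with small dried insects on white paper; origin: centre of its underside
- vial: bystander: small amber glass jar with white cap, 32 mm diameter, 55 mm high; origin: centre of its underside

How it is judged:
By the outcome, as a careful person would: the job done as asked, in the order asked, and still so for the second after the job is handed in, while the arm keeps its last pose, push and grip.
It also fails if it takes over 61 s, if anything falls off the work surface, if the arm or the gripper's body presses on something with over 40 N, if the wrist force passes 120 N, or if a joint passes its speed limit or range.

### The arm

A 6-joint arm with a two-finger parallel gripper is mounted at the origin on the work surface. World frame = base frame: x ahead of the robot, y to its left, z up, the work surface at z = 0. Lengths are in m, angles in rad, forces in N, time in s.
With the tool pointing down it reaches from about 0.3 to 0.875 m from the base axis. Payload 4.2 kg.
Tool frame: the origin (TCP) lies at the centre of the arm's flange, where the gripper is bolted on; the fingertips stand 173 mm ahead of it and the grasp point (between the pads) lies 155 mm ahead of it (nose_length is the distance from the TCP to the fingertips, in m); z points along the fingers, y is the direction in which the jaws open and shut (so a half turn about z gives the same grasp; the last joint's range is limited). The gripper opens to 85 mm and grips with 20 to 120 N. Pads are 22 mm wide; open, the fingers measure 114 mm over their backs; the gripper's body (76 mm by 85 mm) begins 54 mm behind the grasp point. The pads swing forward as they close: fully open they stand 13 mm farther back than shut.
Start: joints at [-1.31, 0.32, 1.565, -0, 1.257, -0.02], TCP at [0.159, -0.552, 0.405] pointing down, gripper open.
Joint ranges: [-3.11, 3.11], [-0.84, 2.01], [0.21, 2.61], [-1.34, 4.49], [0.05, 2.63], [-2.56, 2.56]. Speed limits (rad/s): [2.57, 2.57, 3.14, 3.14, 3.14, 3.14].

### API

Orientations are given as a unit quaternion [w, x, y, z].
In Python, from plant import * gives the robot as it stands.
- The arm moves only by the tool carry_out, never from a script. Its argument "increments" is a list of rows, each a list of 3 entries, a list of its own where there are three numbers: the turn, a rotation vector about the world's x, y, z in degrees, then the shift along the world's x, y, z in mm, then the finger opening in mm, from 0 to 85.4. A call has 1 to 20 rows; each row is the pose to reach, as a shift and turn from the pose measured when the call began; what a row does not reach only later rows make up. A row lasts 1/12 s, in which the tool goes at most 41.7 mm and 7.16 degrees, less where a joint would pass 70% of its speed; a pose out of reach is approached as far as the arm can. A call with a gripper value outside its range is refused whole. The fingers move at their own pace and stop on an object; the grip force is fixed at half the most. Time passes only in rows, so rows that repeat a pose let the fingers close. It gives the time, the measured TCP pose, the force and the opening at its end, in the units of the state.
- observe(): the state, without advancing time (a new reading comes with each control period).
- grab_frame(name): name is "scene" or "top"; returns the picture (420x560x3 uint8, blue, green, red); there is no depth.
- camera_params(name): a dict with "mtx" (3x3 intrinsics, pixels), "xyz" and "attitude" of the camera in the world. Camera axes: x right, y down, z forward; pixel columns grow to the right and rows downward; lengths in m; the calibration is good to about 2 mm. A picture is of the moment at which its call begins. camera_params takes no time and is no camera call.
- sign_off(): hands the job in, once; it reports no verdict.
Trained networks look in the newest picture that a camera, given by its name, has taken for a name from the list of things; names that differ only in an ending like _2 or _b are one class to them, and where a whole thing is asked for, a point or a joint stands for the part that bears it (a point fixed in the world has none). Each returns a list of dicts, best first, with "p" (0 to 1); they miss things now and then, are a little off and sometimes report something else, mostly with a low value. They report only what shows in the picture. A call takes as long as a camera call.
- search_frame(target, camera): "at" ([row, column] in pixels, amid what is visible of it).
The state is a dict: "time_s": time; "q": joint angles; "dq": joint speeds; "effort": joint torques, N m; "eef_pos": TCP position; "eef_rot": TCP orientation; "wrist_force": force on the tool from outside, world axes, zero at the start; "ft_torque": the same for the moment, N m; "grip_width": finger opening in m.
Only numpy, scipy, OpenCV 4.12 (cv2) and the standard library are available. Lean on these libraries where they do the work, as an engineer would, in place of code of your own. Each camera call takes 0.05 s, during which the arm holds its last target.

## Working session

There is one attempt and no reset: what is moved stays moved. The work goes in short steps, Python scripts to look and compute and a tool call to move; the robot and the scene stay as the last step left them, time stands still between calls to the robot, and variables do not carry over. Pictures are saved under pics/ and viewed, and the job is handed in when it is done.

Besides the shell and the picture viewer there is one more tool, called after "Call:" by a JSON object that holds its "name" and its "arguments", one argument or row to a line. carry_out: Moves the arm, as the interface text tells. Its arguments: {"type":"object","properties":{"increments":{"type":"array","items":{"type":"array"}}},"required":["increments"]}

```bash
ls; mkdir -p pics; python3 - <<'E'
from plant import *
import cv2
s=observe(); print(s)
for n in ("scene","top"):
    im=grab_frame(n); cv2.imwrite(f"pics/{n}0.png",im); print(n,camera_params(n))
    for t in ("bee_block","beetle_block","stage","pocket","stand","magnifier","handle","dish","vial"):
        print(t,[(d['at'],round(d['p'],2)) for d in search_frame(t,n)[:3]])
print(observe()['time_s'])
E
```

```text
pics
{'time_s': 0.0, 'q': array([-1.30996282e+00,  3.20322366e-01,  1.56568729e+00,  1.15415478e-05,
        1.25745219e+00, -1.99919203e-02]), 'dq': array([-0.00087436, -0.00215462, -0.00112299, -0.00029083,  0.00054538,
        0.00081922]), 'effort': array([-2.45201445e-03, -4.15528178e+01, -2.34164643e+01, -6.82124301e-05,
        8.22084839e-03, -1.55866722e-06]), 'eef_pos': array([ 0.1593229 , -0.55230721,  0.40386128]), 'eef_rot': array([-9.28486660e-04,  9.90158138e-01,  1.39949951e-01, -1.06824555e-04]), 'wrist_force': array([ 0.47559598, -0.79747854,  0.73820165]), 'ft_torque': array([-0.01494605, -0.0041432 ,  0.01879321]), 'grip_width': 0.08530937365246227}
scene {'mtx': array([[459.86564405,   0.        , 285.4154558 ],
       [  0.        , 459.86564405, 201.70902012],
       [  0.        ,   0.        ,   1.        ]]), 'xyz': array([1.24724374, 0.29867508, 0.84898157]), 'attitude': array([-0.19197473,  0.49063274,  0.79026082, -0.31291062])}
bee_block [([187.0, 320.8], 0.77)]
beetle_block [([224.9, 284.7], 0.59), ([173.3, 204.0], 0.39)]
stage [([174.8, 206.9], 0.8)]
pocket [([178.5, 205.1], 0.71)]
stand [([245.8, 410.9], 0.63)]
magnifier [([218.6, 425.7], 0.83)]
handle [([220.4, 427.8], 0.6)]
dish [([270.6, 225.6], 0.83)]
vial [([293.1, 299.7], 0.71)]
top {'mtx': array([[507.48059241,   0.        , 273.63371748],
       [  0.        , 507.48059241, 205.89123543],
       [  0.        ,   0.        ,   1.        ]]), 'xyz': array([0.43364197, 0.0065403 , 1.06154968]), 'attitude': array([-0.07813721,  0.71192376, -0.69396886,  0.07393479])}
bee_block [([306.1, 279.3], 0.61)]
beetle_block [([225.7, 291.9], 0.92)]
stage [([254.6, 415.0], 0.58)]
pocket [([257.0, 416.1], 0.67)]
stand [([254.3, 153.2], 0.7)]
magnifier [([265.1, 133.4], 0.67)]
handle [([267.9, 129.3], 0.81)]
dish [([148.7, 316.8], 0.71)]
vial [([151.1, 239.4], 0.62)]
1.0
```

View pics/scene0.png

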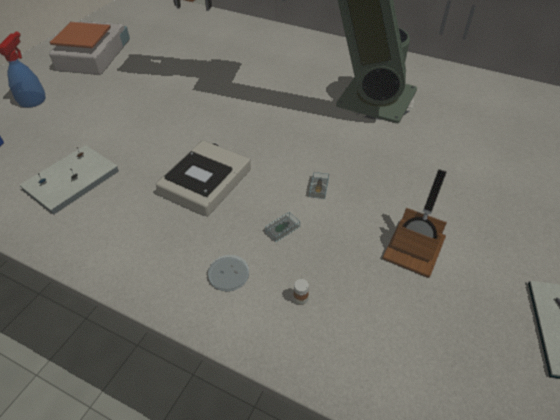

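View pics/top0.png

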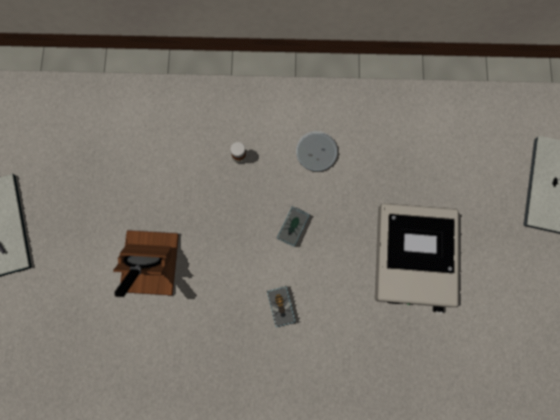

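```bash
python3 - <<'E'
import cv2
im=cv2.imread('pics/top0.png')
for n,(r0,r1,c0,c1) in dict(st=(180,330,330,530),bl=(200,340,230,340),sd=(190,320,90,230)).items():
    c=im[r0:r1,c0:c1]; k=min(800/c.shape[1],600/c.shape[0]); k=int(k); cv2.imwrite(f'pics/c_{n}.png',cv2.resize(c,None,fx=k,fy=k,interpolation=cv2.INTER_CUBIC)); print(n,k)
E
```

```text
st 4
bl 4
sd 4
```

View crops.

The scene view shows the bee block at (186,319), beetle at (226,283), stage at (178,204) and magnifier handle running from (215,428) to (172,442). In the top view the bee block is at about (306,282), the stage at (255,418) and the stand at (262,150).

View pics/c_st.png

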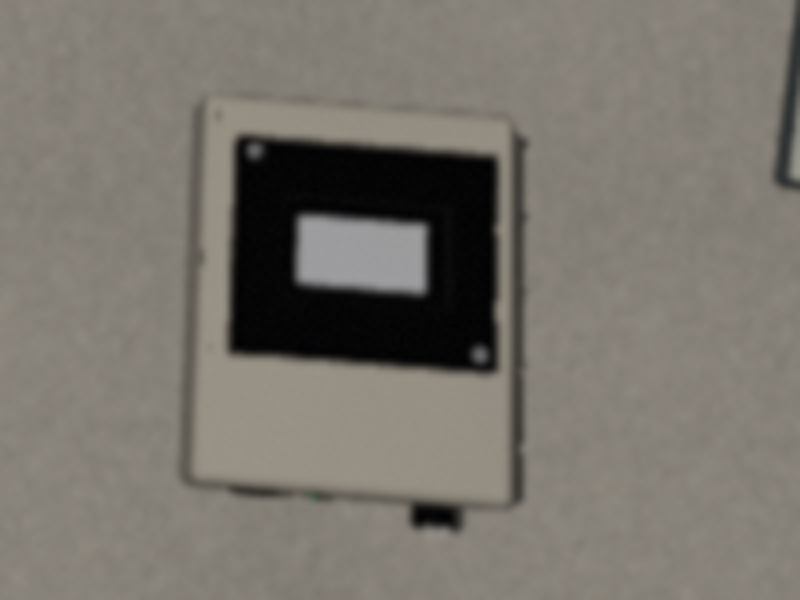

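View pics/c_bl.png

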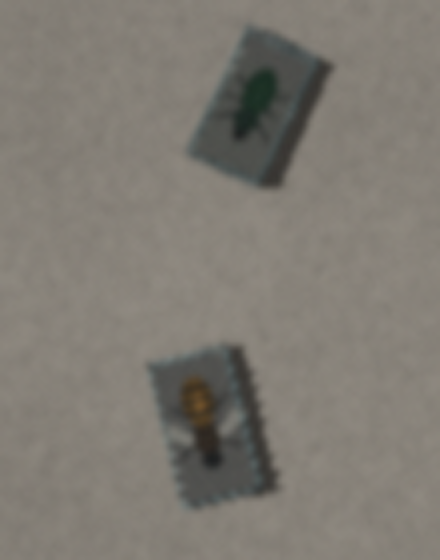

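View pics/c_sd.png

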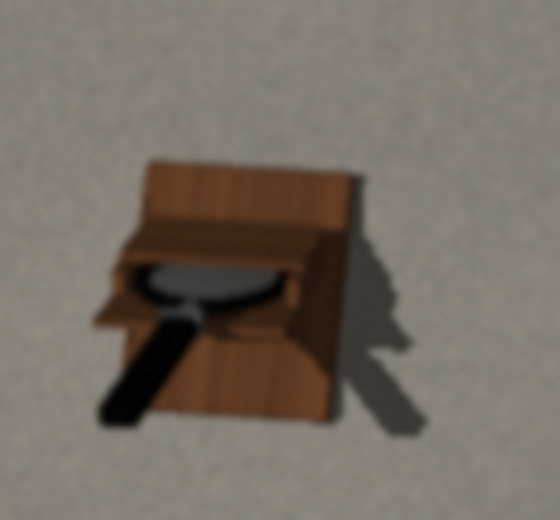

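```bash
cat > h.py <<'E'
import numpy as np
from scipy.optimize import least_squares
from scipy.spatial.transform import Rotation as R
CAM={'scene':dict(K=np.array([[459.86564405,0,285.4154558],[0,459.86564405,201.70902012],[0,0,1]]),t=np.array([1.24724374,0.29867508,0.84898157]),q=[-0.19197473,0.49063274,0.79026082,-0.31291062]),
'top':dict(K=np.array([[507.48059241,0,273.63371748],[0,507.48059241,205.89123543],[0,0,1]]),t=np.array([0.43364197,0.0065403,1.06154968]),q=[-0.07813721,0.71192376,-0.69396886,0.07393479])}
def rot(q): return R.from_quat([q[1],q[2],q[3],q[0]])
def proj(P,n):
    c=CAM[n]; p=rot(c['q']).inv().apply(np.atleast_2d(P)-c['t']); p=p/p[:,2:]
    return (p@c['K'].T)[:,:2]
def back(px,n,z):
    c=CAM[n]; px=np.atleast_2d(px); d=np.c_[px,np.ones(len(px))]@np.linalg.inv(c['K']).T
    d=rot(c['q']).apply(d); s=(z-c['t'][2])/d[:,2]; return c['t']+d*s[:,None]
def crop(pts,r0,c0,k=4): return (np.array(pts,float)+.5)/k-.5+[c0,r0]
def Rz(a): return np.array([[np.cos(a),-np.sin(a),0],[np.sin(a),np.cos(a),0],[0,0,1]])
E
python3 - <<'E'
from h import *
np.set_printoptions(precision=4,suppress=True)
st=crop([(238,137),(497,157),(496,371),(230,353)],180,330)
print('plate corners',back(st,'top',.054)[:,:2])
win=crop([(297,214),(428,223),(427,295),(296,286)],180,330)
w=back(win,'top',.046);print('win',w[:,:2],w.mean(0)); p=back(st,'top',.054);print('plate c',p.mean(0))
ho=crop([(205,98),(513,118),(517,505),(187,480)],180,330)
print('housing',back(ho,'top',.042)[:,:2],back(ho,'top',.042).mean(0))
def yaw(a,b): d=b-a; return np.degrees(np.arctan2(d[1],d[0]))
print('yaw',yaw(p[3],p[0]),yaw(p[2],p[1]),'y-edges',yaw(p[1],p[0])-90,yaw(p[2],p[3])-90)
b=back(crop([(150,362),(233,347),(272,491),(190,507)],200,230),'top',.02)
print('bee',b[:,:2],b.mean(0),yaw(b[3],b[0]),yaw(b[2],b[1]),yaw(b[1],b[0])-90)
f=back(crop([(150,162),(350,174),(332,420)],190,90),'top',.012)
print('foot',f[:,:2],yaw(f[2],f[1]),yaw(f[1],f[0])-90,'centre',(f[0]+f[2])/2)
print('scene bee',back([320.8,187],'scene',.02),'top net bee',back([279.3,306.1],'top',.02),'scene pocket', back([205.1,178.5],'scene',.05))
E
python3 - <<'E'
import cv2
im=cv2.imread('pics/scene0.png')
for n,(r0,r1,c0,c1) in dict(a=(130,220,150,270),b=(160,280,370,470),c=(160,250,260,350)).items():
    c=im[r0:r1,c0:c1]; k=6 if n!='b' else 5; cv2.imwrite(f'pics/s_{n}.png',cv2.resize(c,None,fx=k,fy=k,interpolation=cv2.INTER_CUBIC))
E
```

```text
plate corners [[ 0.6434 -0.2187]
 [ 0.6364 -0.349 ]
 [ 0.5288 -0.3431]
 [ 0.5343 -0.2122]]
win [[ 0.6061 -0.2493]
 [ 0.6032 -0.3153]
 [ 0.5666 -0.3133]
 [ 0.5695 -0.2478]] [ 0.5863 -0.2814  0.046 ]
plate c [ 0.5857 -0.2808  0.054 ]
housing [[ 0.666  -0.2049]
 [ 0.6594 -0.3624]
 [ 0.4644 -0.3544]
 [ 0.4723 -0.1922]] [ 0.5655 -0.2785  0.042 ]
yaw -3.370820605111852 -3.1172174039907095 y-edges -3.0784519257977365 -2.408946872960641
bee [[ 0.4864  0.0244]
 [ 0.495  -0.0175]
 [ 0.4243 -0.0384]
 [ 0.4155  0.0024]] [ 0.4553 -0.0073  0.02  ] 17.23233010269335 16.47060199330909 11.600085865570307
foot [[0.6035 0.3216]
 [0.5998 0.2163]
 [0.4728 0.2171]] -0.33056210030082694 -2.0099225825239415 centre [0.5382 0.2693 0.012 ]
scene bee [[0.4688 0.0091 0.02  ]] top net bee [[ 0.4553 -0.001   0.02  ]] scene pocket [[ 0.5971 -0.2516  0.05  ]]
```

```bash
sleep 1
```

```text
(no output)
```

View pics/s_a.png

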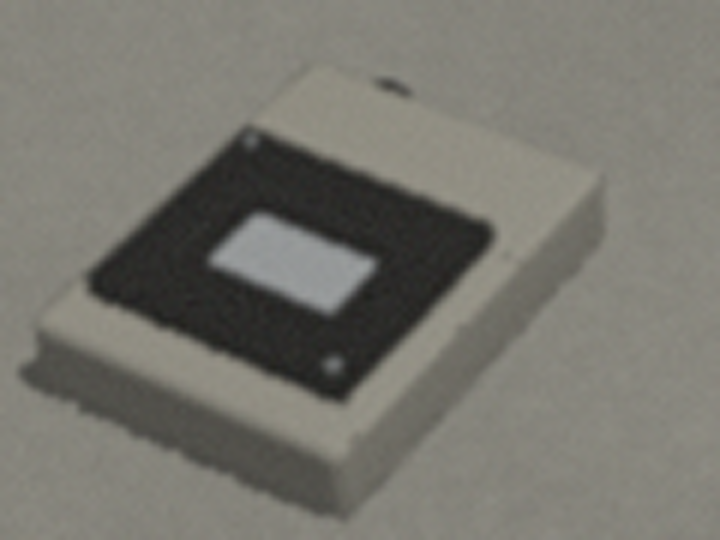

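View pics/s_b.png

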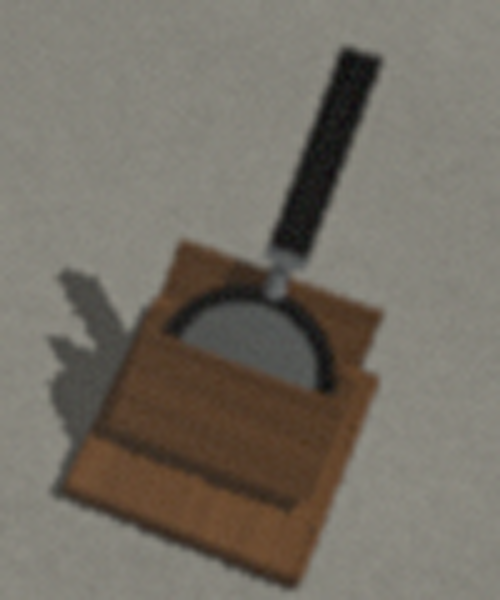

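View pics/s_c.png

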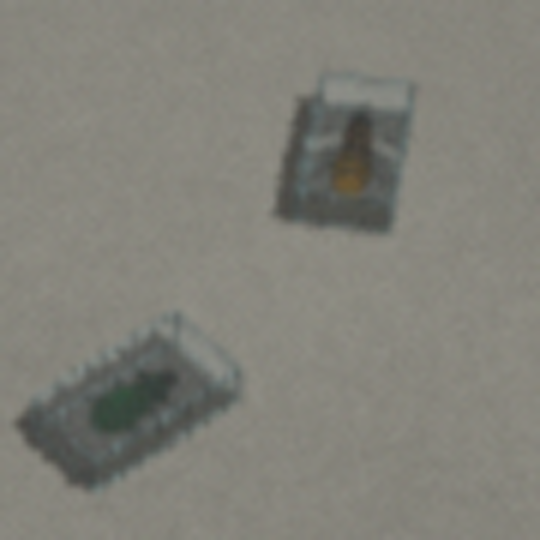

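```bash
cat >> h.py <<'E'
def tri(pt,ps):
    f=lambda X:np.r_[proj(X,'top')[0]-pt,proj(X,'scene')[0]-ps]
    r=least_squares(f,[.5,0,.1]); return r.x,r.fun
E
python3 - <<'E'
from h import *
np.set_printoptions(precision=4,suppress=True)
s=crop([(90,283),(345,402),(497,232),(250,127)],130,150,6) # -y far, +y far, +y near, -y near
p=back(s,'scene',.054); print('plate scene',p[:,:2],p.mean(0))
w=back(crop([(262,210),(380,263),(333,315),(208,262)],130,150,6),'scene',.046);print('win',w.mean(0))
st=crop([(238,137),(497,157),(496,371),(230,353)],180,330)
tp=[st[1],st[0],st[3],st[2]]
def f(v):
    x,y,a=v; P=np.array([[.055,-.065,.054],[.055,.065,.054],[-.055,.065,.054],[-.055,-.065,.054]])
    W=P@Rz(a).T+[x,y,0]; return np.r_[(proj(W,'top')-tp).ravel(),(proj(W,'scene')-s).ravel()]
r=least_squares(f,[.585,-.28,0]); print('joint',r.x,np.degrees(r.x[2]),r.fun.reshape(-1,2))
print('plate-> stage tri:',[tri(tp[i],s[i]) for i in range(4)])
# handle
print('h end',tri(crop([(118,413)],190,90)[0],crop([(361,56)],160,370,5)[0]))
print('h neck',tri(crop([(189,315)],190,90)[0],crop([(291,250)],160,370,5)[0]))
print('lens net',back([137,262],'top',.05))
# bee overlay
import cv2
for n in('top','scene'):
    im=cv2.imread(f'pics/{n}0.png'); k=5
    x,y,a=.4553,-.0073,np.radians(14)
    P=np.array([[sx*.0375,sy*.021,z] for z in(0,.02) for sx,sy in((1,1),(1,-1),(-1,-1),(-1,1))])@Rz(a).T+[x,y,0]
    q=proj(P,n); c=q.mean(0).round()-[50,40]
    cr=cv2.resize(im[int(c[1]):int(c[1])+80,int(c[0]):int(c[0])+100],None,fx=7,fy=7,interpolation=cv2.INTER_CUBIC)
    q=((q-c+.5)*7-.5).round().astype(int)
    for i in range(4):
        cv2.line(cr,q[i].tolist(),q[(i+1)%4].tolist(),(0,0,255),1); cv2.line(cr,q[4+i].tolist(),q[4+(i+1)%4].tolist(),(0,255,0),1)
    cv2.imwrite(f'pics/ov_{n}.png',cr)
E
```

```text
plate scene [[ 0.6397 -0.3431]
 [ 0.6507 -0.2102]
 [ 0.5381 -0.2071]
 [ 0.5277 -0.3399]] [ 0.589  -0.2751  0.054 ]
win [ 0.5847 -0.2792  0.046 ]
joint [ 0.5862 -0.2792 -0.0531] -3.0405377891949716 [[-1.0323 -0.6541]
 [-0.7484 -0.5891]
 [-0.4564 -0.2667]
 [-0.9866  0.4245]
 [-0.7673 -0.976 ]
 [-1.0547 -2.5501]
 [-0.739  -1.2993]
 [-0.446  -0.0991]]
plate-> stage tri: [(array([ 0.6366, -0.3492,  0.0496]), array([-0.6425,  0.3406, -0.8735, -0.249 ])), (array([ 0.6444, -0.2189,  0.045 ]), array([-0.8706,  0.4076, -1.1174, -0.2532])), (array([ 0.5342, -0.2122,  0.0492]), array([-0.5408,  0.2395, -0.7484, -0.1514])), (array([ 0.5282, -0.342 ,  0.0543]), array([-0.5348,  0.2692, -0.7816, -0.2033]))]
h end (array([0.4668, 0.2749, 0.1842]), array([-0.495 ,  0.0921, -0.6183,  0.0386]))
h neck (array([0.5151, 0.2714, 0.1083]), array([-1.7924,  0.3689, -2.1075,  0.0862]))
lens net [[0.5336 0.2849 0.05  ]]
```

```bash
sleep 2
```

```text
(no output)
```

View pics/ov_top.png

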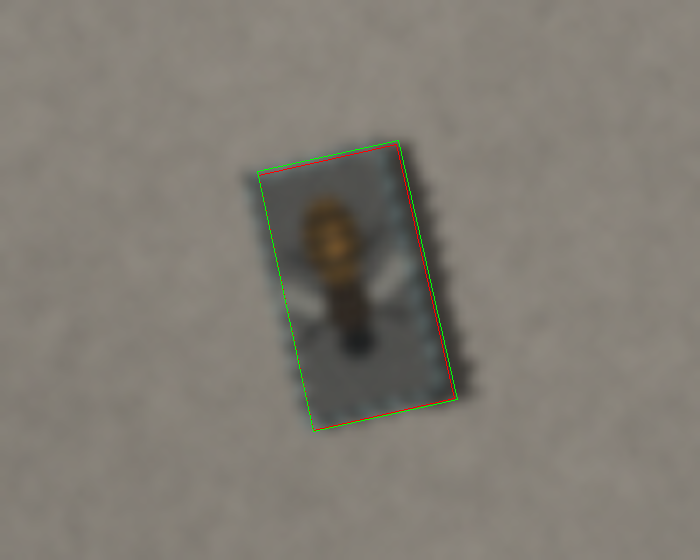

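View pics/ov_scene.png

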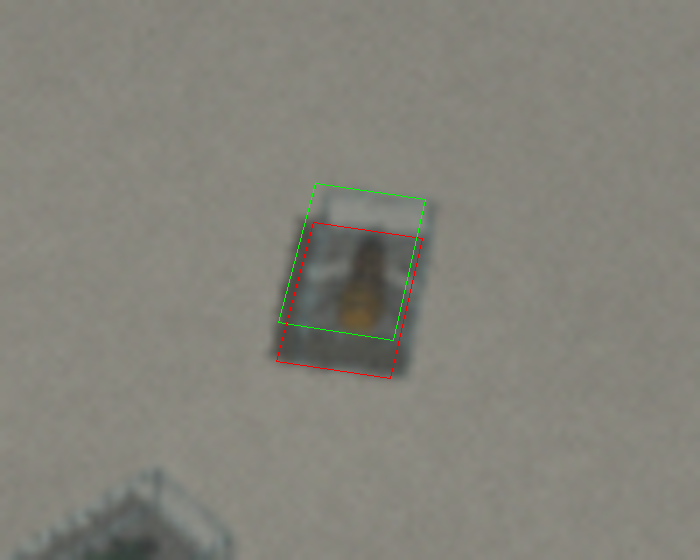

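Stage and bee positions are fixed (bee about (0.455, -0.005), yaw 13.5°). Moving above the bee.

Call:
{"name": "carry_out", "arguments": {
  "increments": [
    [[0,0,-2.6],[40,70,-10],85],
    [[0,0,-2.6],[60,110,-25],85],
    [[0,0,-2.6],[80,145,-35],85],
    [[0,0,-2.6],[100,180,-45],85],
    [[0,0,-2.6],[120,215,-55],85],
    [[0,0,-2.6],[140,250,-65],85],
    [[0,0,-2.6],[160,290,-75],85],
    [[0,0,-2.6],[180,330,-85],85],
    [[0,0,-2.6],[200,370,-95],85],
    [[0,0,-2.6],[220,410,-104],85],
    [[0,0,-2.6],[240,445,-104],85],
    [[0,0,-2.6],[260,480,-104],85],
    [[0,0,-2.6],[275,510,-104],85],
    [[0,0,-2.6],[288,535,-104],85],
    [[0,0,-2.6],[296,547,-104],85],
    [[0,0,-2.6],[296,547,-104],85],
    [[0,0,-2.6],[296,547,-104],85],
    [[0,0,-2.6],[296,547,-104],85]
  ]
}}

```text
time_s: 2.5
eef_pos: [0.4551, -0.0055, 0.3006]
eef_rot: [0.0, 0.993, 0.118, -0.001]
wrist_force: [-0.0, -0.3, 0.3]
grip_width: 0.085
```

```bash
cat > snap.py <<'E'
import sys,cv2
from plant import *
# name cam tag r0 r1 c0 c1 k
cam,tag=sys.argv[1:3]; r0,r1,c0,c1,k=map(int,sys.argv[3:8])
im=grab_frame(cam); cv2.imwrite(f'pics/full_{tag}.png',im)
cv2.imwrite(f'pics/{tag}.png',cv2.resize(im[r0:r1,c0:c1],None,fx=k,fy=k,interpolation=cv2.INTER_CUBIC))
s=observe(); print(s['time_s'],s['eef_pos'],s['wrist_force'],s['grip_width'])
E
python3 snap.py scene p1 80 220 250 400 4
```

```text
2.55 [ 0.45472234 -0.00617708  0.30058832] [-0.02535772 -1.62519978 -0.88340991] 0.08531119116230193
```

View pics/p1.png

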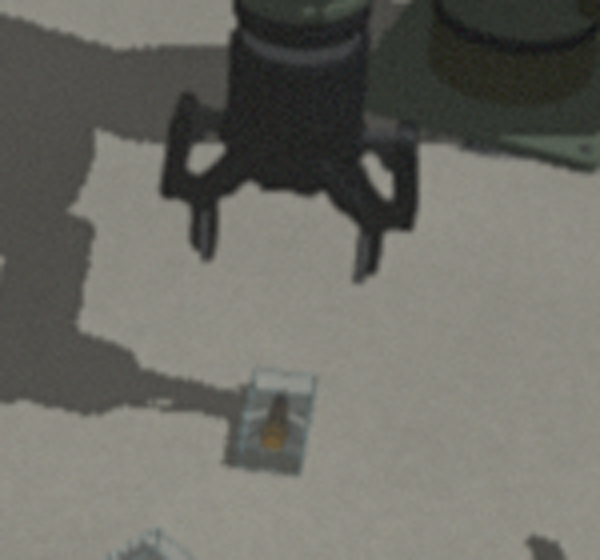

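```bash
python3 - <<'E'
from h import *
u=np.array([np.cos(np.radians(103.5)),np.sin(np.radians(103.5)),0])
for L in (.173,.160):
    for s in(-1,1): 
        print(L,s,proj(np.array([.4548,-.0058,.3006-L])+s*.046*u,'scene'))
E
```

```text
0.173 -1 [[300.98320391 146.95026472]]
0.173 1 [[338.78397272 152.44141756]]
0.16 -1 [[301.09771442 142.77190197]]
0.16 1 [[339.23012539 148.25613763]]
```

Fingertips at crop (207,258) and (361,280) straddle the block. When open, the tips are about 160 mm ahead, so 173 mm is the closed figure. Descending and grasping.

Call:
{"name": "carry_out", "arguments": {
  "increments": [
    [[0,0,0],[0,1,-35],85],
    [[0,0,0],[0,1,-70],85],
    [[0,0,0],[0,1,-95],85],
    [[0,0,0],[0,1,-110],85],
    [[0,0,0],[0,1,-118],85],
    [[0,0,0],[0,1,-122],85],
    [[0,0,0],[0,1,-122.5],85],
    [[0,0,0],[0,1,-122.5],65],
    [[0,0,0],[0,1,-122.5],55],
    [[0,0,0],[0,1,-122.5],47],
    [[0,0,0],[0,1,-122.5],43],
    [[0,0,0],[0,1,-122.5],40],
    [[0,0,0],[0,1,-122.5],35],
    [[0,0,0],[0,1,-122.5],30],
    [[0,0,0],[0,1,-122.5],30],
    [[0,0,0],[0,1,-122.5],30]
  ]
}}

```text
time_s: 3.88
eef_pos: [0.455, -0.0051, 0.1793]
eef_rot: [0.0, 0.993, 0.118, 0.0]
wrist_force: [-2.0, -0.7, 7.7]
grip_width: 0.0403
```

```bash
python3 snap.py scene p2 100 220 250 400 5
```

```text
3.9333 [ 0.45498199 -0.00509413  0.17926193] [-0.66974368 -1.11734468  7.15775633] 0.040529517996458486
```

View pics/p2.png

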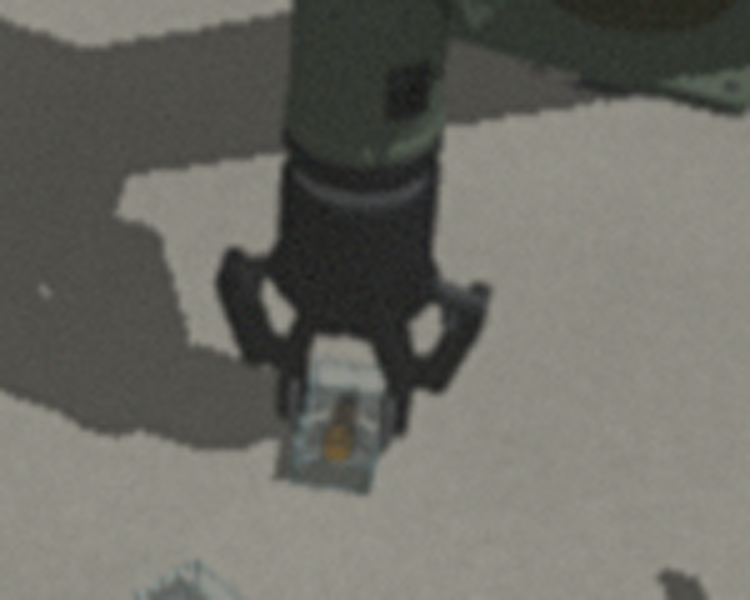

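Block gripped at 40.5 mm, with the bee between the pads. Lifting, turning +73.5° and moving over the pocket.

Call:
{"name": "carry_out", "arguments": {
  "increments": [
    [[0,0,0],[0,0,10],30],
    [[0,0,0],[0,0,30],30],
    [[0,0,0],[0,0,55],30],
    [[0,0,0],[0,0,80],30],
    [[0,0,5],[5,-10,100],30],
    [[0,0,11],[15,-35,110],30],
    [[0,0,17.5],[27,-60,110],30],
    [[0,0,24],[39,-85,110],30],
    [[0,0,30.5],[51,-110,110],30],
    [[0,0,37],[63,-135,110],30],
    [[0,0,43.5],[75,-160,110],30],
    [[0,0,50],[87,-185,110],30],
    [[0,0,56],[99,-210,110],30],
    [[0,0,62],[110,-235,110],30],
    [[0,0,67],[120,-255,108],30],
    [[0,0,71],[127,-268,104],30],
    [[0,0,73.5],[131,-275.4,98],30],
    [[0,0,73.5],[131,-275.4,96],30],
    [[0,0,73.5],[131,-275.4,96],30],
    [[0,0,73.5],[131,-275.4,96],30]
  ]
}}

```text
time_s: 5.6
eef_pos: [0.5856, -0.2798, 0.2752]
eef_rot: [-0.0, 0.725, 0.688, 0.0]
wrist_force: [-0.5, 0.0, -0.3]
grip_width: 0.0406
```

```bash
python3 snap.py scene p3 80 220 120 270 5;python3 snap.py top p4 190 320 360 510 5; python3 -c "
from plant import *;print(observe())"
```

```text
5.65 [ 0.58570901 -0.27971749  0.27550212] [-0.77568497 -0.4577112  -0.18544477] 0.04049476847049083
5.7 [ 0.58577515 -0.27974779  0.27571124] [-0.08796004 -0.15029708 -0.95435553] 0.040342481241401315
{'time_s': 5.7, 'q': array([-4.63438744e-01,  5.31702103e-01,  1.56115668e+00,  9.32103378e-04,
        1.04795186e+00, -4.11901630e-01]), 'dq': array([ 0.00049174, -0.00314223, -0.00317984, -0.00138333, -0.00110729,
       -0.00328254]), 'effort': array([-1.76052349e-01, -5.01727438e+01, -2.11237711e+01, -4.52020933e-03,
       -2.57979564e-04,  5.86933253e-03]), 'eef_pos': array([ 0.58577515, -0.27974779,  0.27571124]), 'eef_rot': array([2.29980179e-04, 7.25251155e-01, 6.88484166e-01, 5.12948140e-04]), 'wrist_force': array([-0.08796004, -0.15029708, -0.95435553]), 'ft_torque': array([-0.00589126,  0.05400255, -0.03323934]), 'grip_width': 0.040342481241401315}
```

View pics/p3.png

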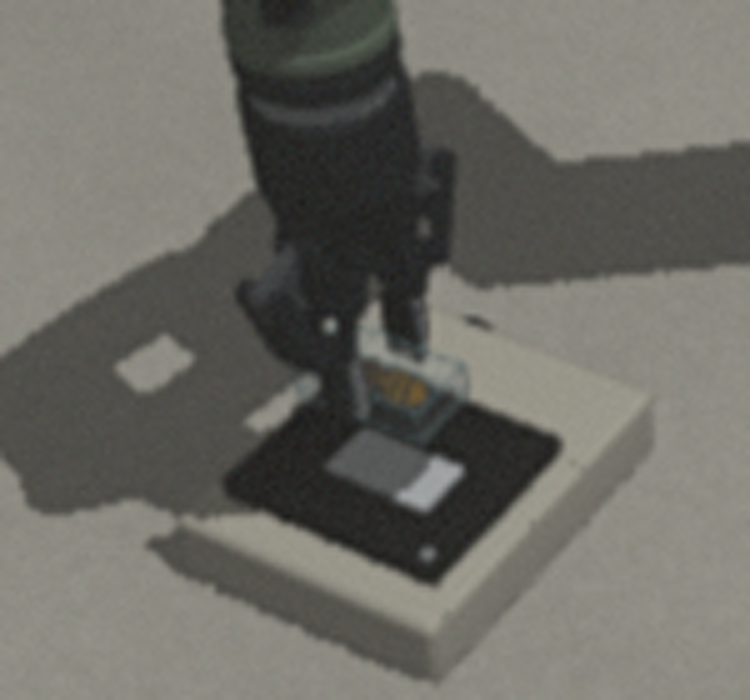

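View pics/p4.png

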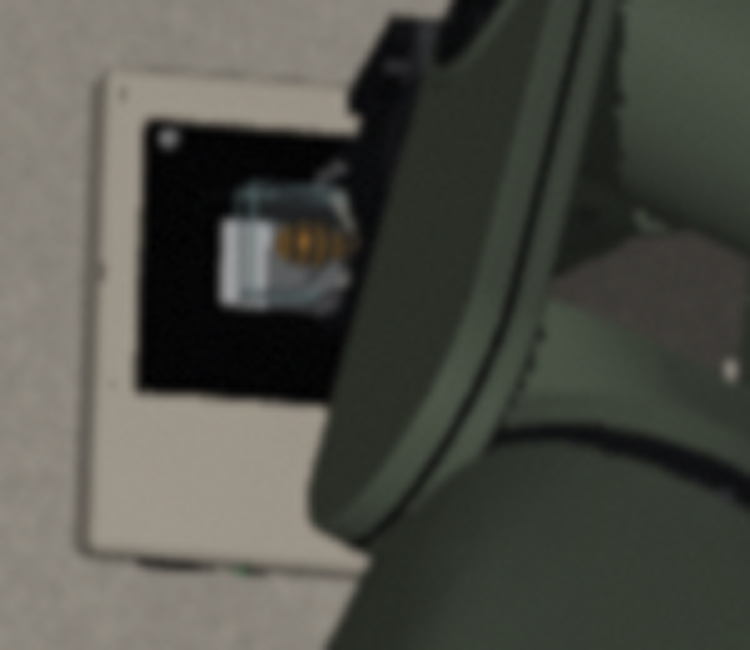

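```bash
cat > ov.py <<'E'
from h import *
import cv2
def box(im,n,x,y,z0,z1,a,L,W,c0,r0,k,col=(0,255,0)):
    P=np.array([[sx*L/2,sy*W/2,z] for z in(z0,z1) for sx,sy in((1,1),(1,-1),(-1,-1),(-1,1))])@Rz(np.radians(a)).T+[x,y,0]
    q=proj(P,n); q=((q-[c0,r0]+.5)*k-.5).round().astype(int)
    for i in range(4):
        for a_,b_ in((i,(i+1)%4),(4+i,4+(i+1)%4),(i,i+4)): cv2.line(im,q[a_].tolist(),q[b_].tolist(),col,1)
E
python3 - <<'E'
from ov import *
for n,t,r0,c0 in(('scene','p3',80,120),('top','p4',190,360)):
    im=cv2.imread(f'pics/{t}.png')
    box(im,n,.5858,-.2797,.0964,.1164,87,.075,.042,c0,r0,5)
    box(im,n,.586,-.2805,.046,.054,-3,.110,.130,c0,r0,5,(0,0,255))
    box(im,n,.586,-.2805,.046,.054,-3,.047,.080,c0,r0,5,(255,0,255))
    cv2.imwrite(f'pics/{t}o.png',im)
E
```

```text
(no output)
```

View pics/p3o.png

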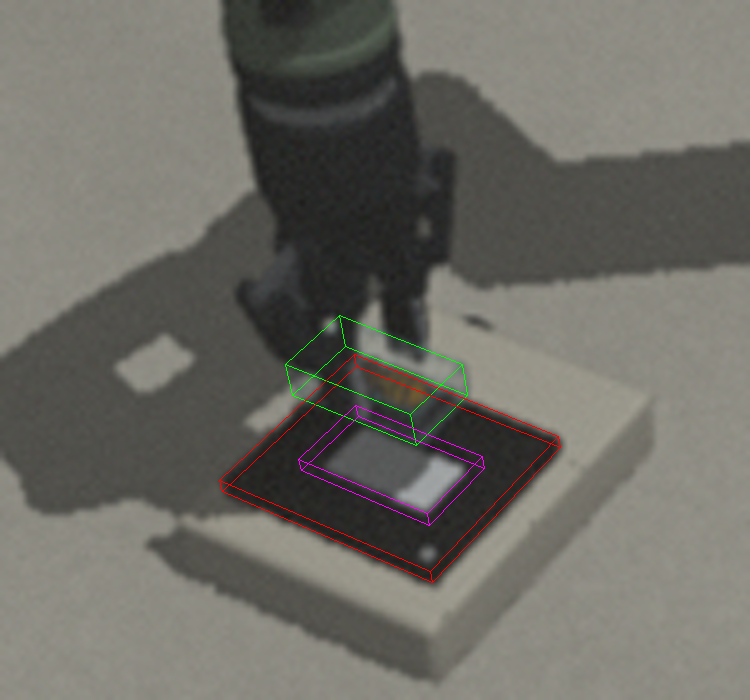

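View pics/p4o.png

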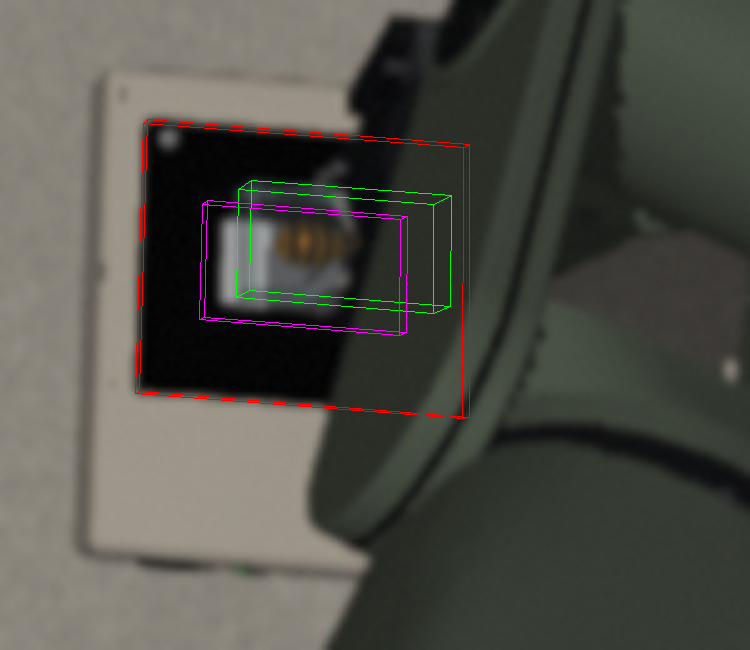

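The overlays match: in the top view the block end at (238,190–298) lies on the model, and the plate is aligned. Lowering.

Call:
{"name": "carry_out", "arguments": {
  "increments": [
    [[0,0,0],[0,-0.5,-15],30],
    [[0,0,0],[0,-0.5,-28],30],
    [[0,0,0],[0,-0.5,-36],30],
    [[0,0,0],[0,-0.5,-40],30],
    [[0,0,0],[0,-0.5,-42],30],
    [[0,0,0],[0,-0.5,-44],30],
    [[0,0,0],[0,-0.5,-45],30],
    [[0,0,0],[0,-0.5,-46],30],
    [[0,0,0],[0,-0.5,-47],30],
    [[0,0,0],[0,-0.5,-48],30],
    [[0,0,0],[0,-0.5,-48],30]
  ]
}}

```text
time_s: 6.62
eef_pos: [0.5858, -0.2802, 0.2277]
eef_rot: [0.0, 0.725, 0.688, 0.001]
wrist_force: [0.8, 1.1, -0.5]
grip_width: 0.0403
```

Call:
{"name": "carry_out", "arguments": {
  "increments": [
    [[0,0,0],[0,0,-1],30],
    [[0,0,0],[0,0,-1.7],30],
    [[0,0,0],[0,0,-2.3],30],
    [[0,0,0],[0,0,-2.8],30],
    [[0,0,0],[0,0,-2.8],30]
  ]
}}

```text
time_s: 7.03
eef_pos: [0.5857, -0.2803, 0.2259]
eef_rot: [0.0, 0.725, 0.688, 0.001]
wrist_force: [-1.9, 1.7, 6.1]
grip_width: 0.0404
```

```bash
python3 snap.py scene p5 100 220 140 270 6
```

```text
7.0833 [ 0.58575166 -0.28024867  0.22596443] [-2.12688296  1.16175771  6.13968668] 0.04057929993335417
```

View pics/p5.png

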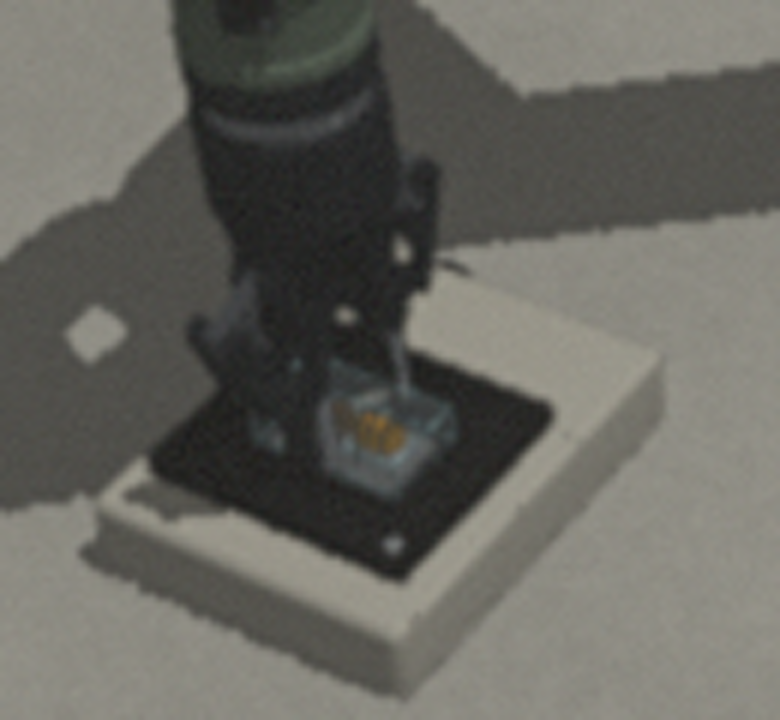

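The block is in the recess with 6 N of floor contact. Releasing slowly, then rising.

Call:
{"name": "carry_out", "arguments": {
  "increments": [
    [[0,0,0],[0,0,0],42],
    [[0,0,0],[0,0,0],46],
    [[0,0,0],[0,0,0],52],
    [[0,0,0],[0,0,0],60],
    [[0,0,0],[0,0,0],68],
    [[0,0,0],[0,0,5],70],
    [[0,0,0],[0,0,25],70],
    [[0,0,0],[0,0,60],70],
    [[0,0,0],[0,0,100],70],
    [[0,0,0],[0,40,130],70],
    [[0,0,0],[0,80,150],70],
    [[0,0,0],[0,120,170],70],
    [[0,0,0],[0,160,190],70],
    [[0,0,0],[-20,200,210],70],
    [[0,0,0],[-40,235,225],70],
    [[0,0,0],[-50,260,230],70],
    [[0,0,0],[-50,260,230],70]
  ]
}}

```text
time_s: 8.5
eef_pos: [0.5336, -0.0164, 0.4591]
eef_rot: [0.001, 0.724, 0.69, 0.003]
wrist_force: [0.0, 0.4, -0.1]
grip_width: 0.07
```

```bash
python3 snap.py scene p6 120 220 150 260 7;python3 snap.py top p7 190 320 360 510 5
```

```text
8.55 [ 0.53391178 -0.0168064   0.45869596] [-0.1389518   1.3660549   0.24451921] 0.07010785224648795
8.6 [ 0.53489287 -0.01863765  0.45758549] [ 0.39368461 -0.21374549  0.18356781] 0.06976038657706966
```

View pics/p6.png

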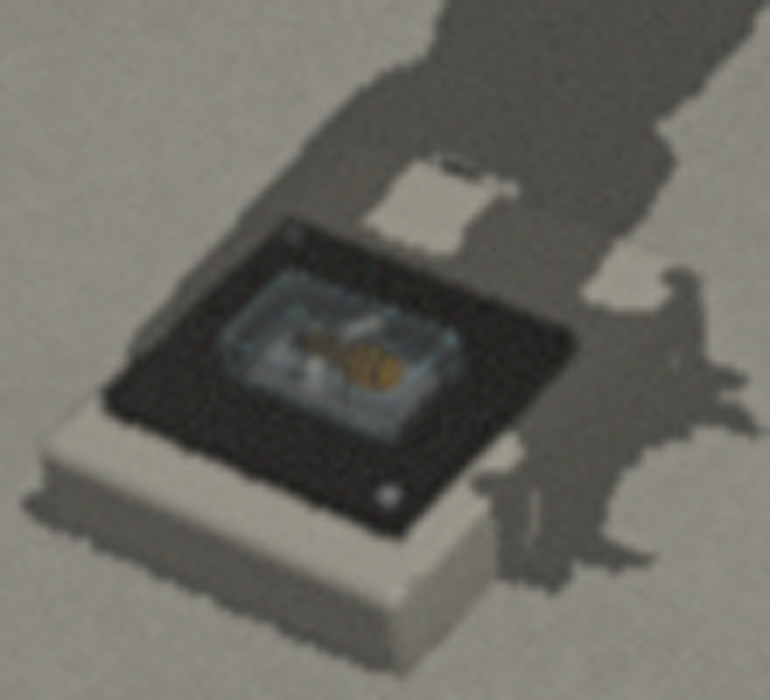

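View pics/p7.png

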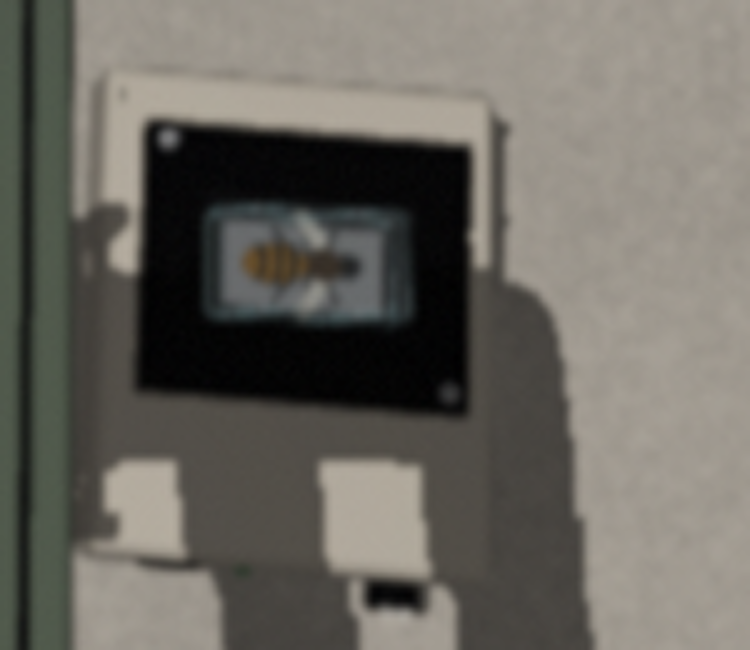

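Top view: bee block square over the window, outline (205–412, 205–325). Scene view: it sits level. I'll check the seating height by overlay and fit the stand and magnifier pose offline.

```bash
python3 - <<'E'
from ov import *
for n,t,r0,c0,k in(('scene','p6',120,150,7),('top','p7',190,360,5)):
    im=cv2.imread(f'pics/{t}.png')
    box(im,n,.586,-.2803,.054,.066,87,.075,.042,c0,r0,k)
    box(im,n,.586,-.2805,.046,.054,-3,.110,.130,c0,r0,k,(0,0,255))
    cv2.imwrite(f'pics/{t}o.png',im)
E
cat > mag.py <<'E'
from ov import *
def magpts(x,y,z,a,s=60):
    a=np.radians(a); s=np.radians(s)
    X=np.array([np.cos(s)*np.cos(a),np.cos(s)*np.sin(a),-np.sin(s)]); Y=np.array([-np.sin(a),np.cos(a),0]); Z=np.cross(X,Y)
    return np.array([x,y,z]),np.c_[X,Y,Z]
def draw(im,n,o,M,c0,r0,k,col=(0,255,0)):
    def pl(P,closed=True):
        q=proj(o+P@M.T,n); q=((q-[c0,r0]+.5)*k-.5).round().astype(int); cv2.polylines(im,[q.reshape(-1,1,2)],closed,col,1)
    for zz in(-.006,.006): pl(np.array([[-.15,-.009,zz],[-.15,.009,zz],[-.052,.009,zz],[-.052,-.009,zz]]))
    t=np.linspace(0,2*np.pi,60)
    for zz in (-.005,.005): pl(np.c_[.038*np.cos(t),.038*np.sin(t),0*t+zz])
E
python3 - <<'E'
from mag import *
# edges of handle: visible-face corners: end mid and neck mid on +n face
pts=crop([(118,413),(189,315)],190,90); pss=crop([(361,56),(291,252)],160,370,5)
def f(v):
    o,M=magpts(v[0],v[1],.0504,v[2]*50)
    n=-M[:,2] if M[2,2]<0 else M[:,2]
    P=np.array([o-.150*M[:,0],o-.052*M[:,0]+.006*n])
    return np.r_[(proj(P,'top')-pts).ravel(),(proj(P,'scene')+[.75,1.2]-pss).ravel()]
r=least_squares(f,[.53,.27,0]); print(r.x,r.x[2]*50,r.fun.reshape(-1,2))
o,M=magpts(r.x[0],r.x[1],.0504,r.x[2]*50); print('handle pt',o-.115*M[:,0])
for n,r0,r1,c0,c1,k in(('top',190,320,90,230,5),('scene',160,280,370,470,5)):
    im=cv2.imread(f'pics/{n}0.png')[r0:r1,c0:c1]; im=cv2.resize(im,None,fx=k,fy=k,interpolation=cv2.INTER_CUBIC)
    draw(im,n,o,M,c0,r0,k)
    a=r.x[2]*50
    box(im,n,.5382-.0,.2693,0,.012,-1.5,.13,.11,c0,r0,k,(0,0,255))
    cv2.imwrite(f'pics/m_{n}.png',im)
E
```

```text
[ 0.53699861  0.27078015 -0.05840988] -2.920494150504502 [[ 0.12842294  2.97760308]
 [-0.58039643  0.27376261]
 [ 0.0579371   1.16257025]
 [-2.26889481  4.31483716]]
handle pt [0.47957329 0.27370978 0.14999292]
```

View pics/p6o.png

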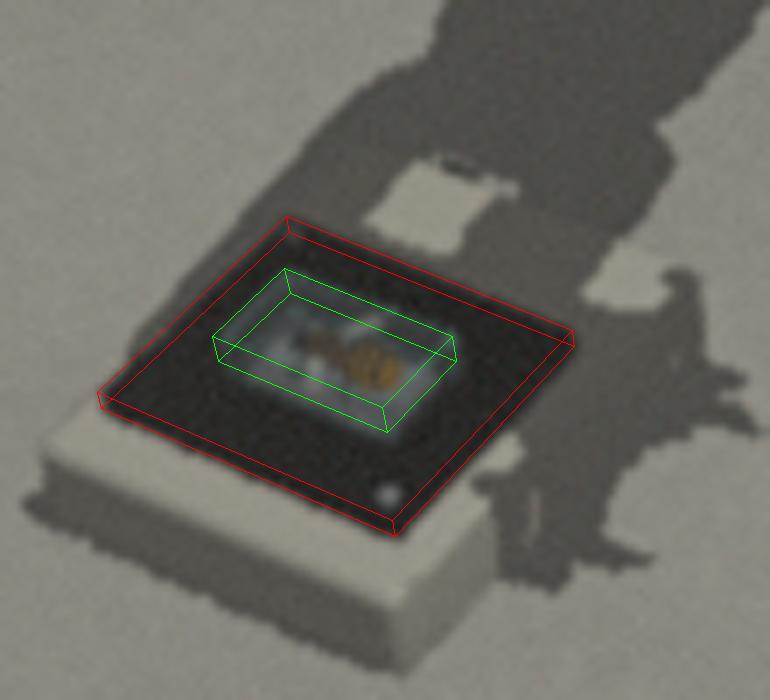

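View pics/m_top.png

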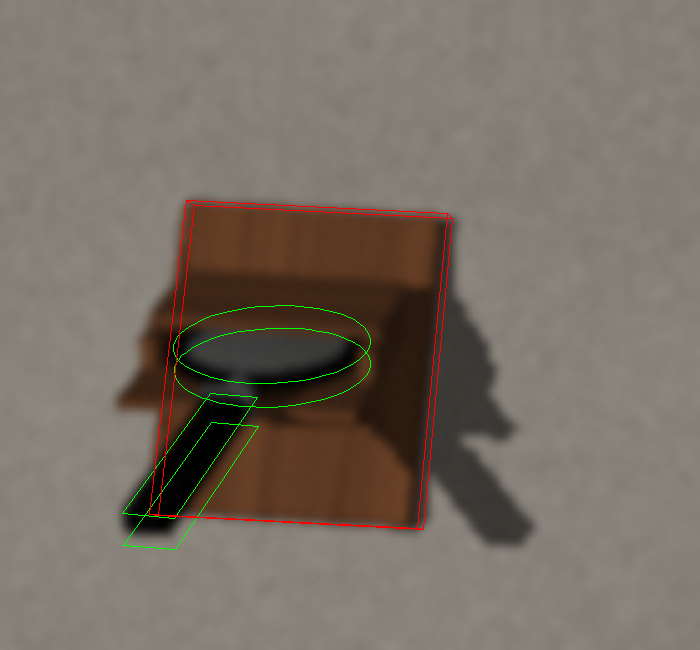

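View pics/m_scene.png

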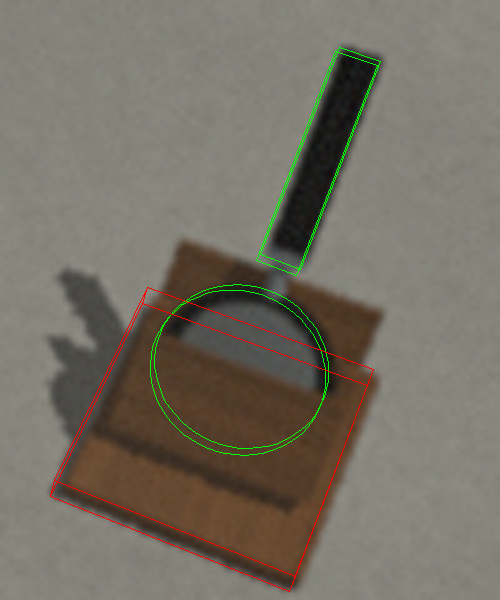

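```bash
cat > fit.py <<'E'
from mag import *
from scipy.optimize import minimize
ims={}
for n,(r0,r1,c0,c1) in dict(top=(240,272,112,144),scene=(165,216,415,455)).items():
    g=cv2.cvtColor(cv2.imread(f'pics/{n}0.png'),cv2.COLOR_BGR2GRAY)
    K=8; c=cv2.resize(g[r0:r1,c0:c1],None,fx=K,fy=K,interpolation=cv2.INTER_CUBIC).astype(float)
    ims[n]=(c,r0,c0,K); print(n,np.percentile(c,[1,10,50,90]))
sh={'top':np.zeros(2),'scene':np.array([.75,1.2])}
C=np.array([[x,y,z] for x in(-.15,-.052) for y in(-.009,.009) for z in(-.006,.006)])
def cost(v,full=False):
    o,M=magpts(v[0],v[1],v[2],v[3]*100,v[4]*100); t=0
    for n,(c,r0,c0,K) in ims.items():
        m=(c<THR[n]).astype(np.uint8)
        q=proj(o+C@M.T,n)+sh[n]; q=((q-[c0,r0]+.5)*K-.5)
        h=cv2.convexHull(q.astype(np.float32))
        r=np.zeros(c.shape,np.uint8); cv2.fillConvexPoly(r,(h*16).round().astype(int),1,shift=4)
        t+=np.sum(r!=m)/m.sum()
        if full: print(n,'mismatch',np.sum(r!=m)/m.sum())
    return t
THR={'top':45,'scene':60}
for n,(c,*_) in ims.items():
    cv2.imwrite(f'pics/msk_{n}.png',np.hstack([c,255*(c<THR[n])]).astype(np.uint8))
best=None
for free in (0,1):
    for s0 in ([.537,.271,.0504],[.541,.273,.0504],[.537,.273,.058]):
        f=(lambda w:cost(np.r_[w,.6])) if not free else cost
        x0=np.r_[s0,-.02] if not free else np.r_[s0,-.02,.6]
        sim=np.vstack([x0]+[x0+np.eye(len(x0))[i]*(.006 if i<3 else .04) for i in range(len(x0))])
        r=minimize(f,x0,method='Nelder-Mead',options=dict(initial_simplex=sim,xatol=1e-5,fatol=1e-5,maxiter=800))
        v=r.x if free else np.r_[r.x,.6]
        o,M=magpts(v[0],v[1],v[2],v[3]*100,v[4]*100)
        print(free,v.round(4),r.fun.round(4),'hp',(o-.115*M[:,0]).round(4)); 
E
python3 fit.py
```

```text
top [  4.  26.  55. 133.]
scene [ 20.  28. 131. 134.]
0 [ 0.5369  0.2719  0.0537 -0.0062  0.6   ] 1.2613 hp [0.4794 0.2725 0.1533]
0 [0.5459 0.2756 0.0606 0.0257 0.6   ] 1.2499 hp [0.4885 0.273  0.1602]
0 [0.5375 0.2734 0.0534 0.0076 0.6   ] 1.2513 hp [0.48   0.2727 0.153 ]
1 [0.5628 0.2742 0.0981 0.0109 0.1795] 1.1146 hp [0.4534 0.2722 0.1335]
1 [0.5359 0.273  0.0575 0.0043 0.6126] 1.2591 hp [0.4806 0.2726 0.1583]
1 [0.5376 0.2738 0.0584 0.0099 0.5951] 1.2511 hp [0.4793 0.2728 0.1575]
```

```bash
sleep 25; ls pics/msk*
```

```text
pics/msk_scene.png
pics/msk_top.png
```

View pics/msk_top.png

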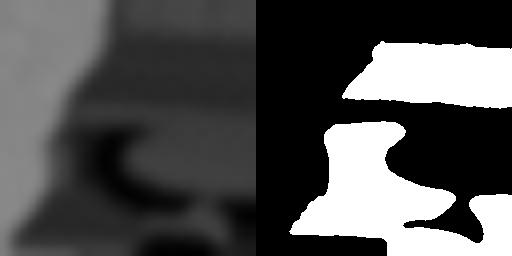

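View pics/msk_scene.png

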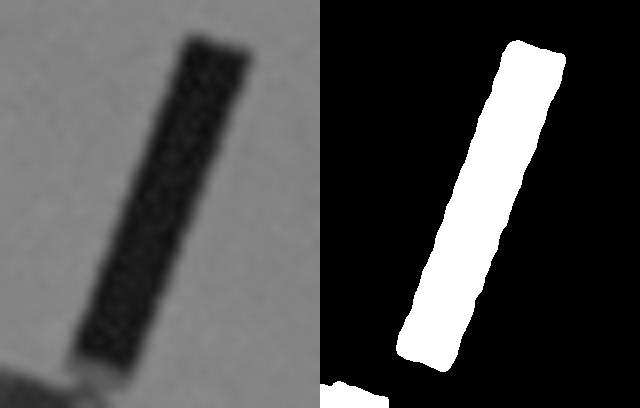

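```bash
sed -i 's/top=(240,272,112,144)/top=(270,302,108,148)/; s/scene=(165,216,415,455)/scene=(165,211,415,455)/' fit.py; sed -i "s/THR={'top':45/THR={'top':32/; s/^best=None/if len(__import__('sys').argv)>1: raise SystemExit/" fit.py; python3 fit.py x
```

```text
top [  1.   3.  70. 133.]
scene [ 19.  27. 131. 134.]
```

View pics/msk_top.png

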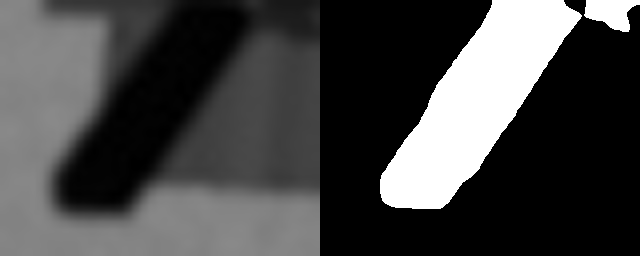

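```bash
python3 fit.py
```

```text
top [  1.   3.  70. 133.]
scene [ 19.  27. 131. 134.]
0 [0.5428 0.2744 0.0556 0.0148 0.6   ] 0.4962 hp [0.4854 0.2729 0.1552]
0 [0.5427 0.2744 0.0563 0.0148 0.6   ] 0.4964 hp [0.4852 0.2729 0.1559]
0 [0.5427 0.2742 0.0563 0.0149 0.6   ] 0.497 hp [0.4853 0.2727 0.1558]
1 [0.5416 0.2743 0.0566 0.0129 0.6065] 0.4943 hp [0.4852 0.273  0.1568]
1 [0.5446 0.2741 0.0575 0.0134 0.5915] 0.5035 hp [0.4856 0.2727 0.1562]
1 [0.5392 0.2738 0.0541 0.0042 0.616 ] 0.5121 hp [0.4845 0.2734 0.1553]
```

```bash
cat > kin.py <<'E'
from h import *
def Ry(a): return np.array([[np.cos(a),0,np.sin(a)],[0,1,0],[-np.sin(a),0,np.cos(a)]])
D6=.10
def fk(q):
    L1,L2=.567,.417; h=-.0053+D6
    A=Rz(q[0]); p=np.array([0,.0115,h])+0
    p=p+Ry(q[1])@[0,0,L1]; B=Ry(q[1]+q[2]); p=p+B@[0,0,L2]
    Rm=B@Rz(q[3])@Ry(q[4])@Rz(q[5])@Rz(np.pi/2); p=p+Rm@[0,0,D6]
    return A@p,A@Rm
lo=np.array([-3.11,-.84,.21,-1.34,.05,-2.56]);hi=np.array([3.11,2.01,2.61,4.49,2.63,2.56])
def ik(p,Rm,q0):
    best=None
    f=lambda q:np.r_[(fk(q)[0]-p)*5,(R.from_matrix(fk(q)[1].T@Rm)).as_rotvec()]
    r=least_squares(f,np.clip(q0,lo+.02,hi-.02),bounds=(lo,hi)); return r.x,np.linalg.norm(r.fun)
def tool(e,a,flip=1):
    e,a=np.radians(e),np.radians(a); z=np.array([np.cos(e)*np.cos(a),np.cos(e)*np.sin(a),np.sin(e)]); y=flip*np.array([-np.sin(a),np.cos(a),0]); return np.c_[np.cross(y,z),y,z]
E
python3 - <<'E'
from kin import *
from plant import observe
np.set_printoptions(precision=3,suppress=True)
s=observe(); print(s['q'],fk(s['q'])[0],s['eef_pos']); print(fk(s['q'])[1]-rot(s['eef_rot']).as_matrix())
P=np.array([.485,.273,.153]); F=np.array([.586,-.2803,.146])
for fl in(1,-1):
  for e in(225,235,245,255):
    Rm=tool(e,0,fl); q,r=ik(P-.155*Rm[:,2],Rm,s['q']);
    qp,rp=ik(P-.235*Rm[:,2],Rm,q)
    out=[]
    for a in(-25,-10,-45,5):
        Rf=tool(e+60,a,fl); g=F-.115*np.array([np.cos(np.radians(a)),np.sin(np.radians(a)),0]); qf,rf=ik(g-.155*Rf[:,2],Rf,q); out.append((a,qf.round(2),round(rf,3)))
    print(fl,e,q,round(r,4),'pre',qp,round(rp,4)); print('   ',out[0],out[1])
E
```

```text
[-0.056  0.226  1.562  0.     1.349 -0.008] [ 0.535 -0.019  0.457] [ 0.535 -0.019  0.458]
[[ 0.  0. -0.]
 [ 0. -0. -0.]
 [-0. -0. -0.]]
1 225 [ 0.373  0.677  1.404  0.268  1.803 -1.238] 0.0 pre [ 0.347  0.724  1.164  0.267  1.995 -1.209] 0.0
    (-25, array([-0.47,  0.24,  1.98,  0.02,  0.66, -1.62]), np.float64(0.0)) (-10, array([-0.57,  0.26,  1.96,  0.16,  0.69, -2.08]), np.float64(0.0))
1 235 [ 0.391  0.603  1.467  0.221  1.644 -1.228] 0.0 pre [ 0.367  0.627  1.252  0.215  1.836 -1.208] 0.0
    (-25, array([-0.48,  0.2 ,  2.09,  0.04,  0.42, -1.65]), np.float64(0.0)) (-10, array([-0.61,  0.22,  2.06,  0.38,  0.49, -2.31]), np.float64(0.0))
1 245 [ 0.414  0.53   1.541  0.172  1.476 -1.208] 0.0 pre [ 0.394  0.529  1.352  0.164  1.665 -1.195] 0.0
    (-25, array([-0.48,  0.17,  2.2 ,  0.16,  0.16, -1.77]), np.float64(0.0)) (-10, array([-0.63,  0.19,  2.15,  0.65,  0.34, -2.56]), np.float64(0.069))
1 255 [ 0.441  0.459  1.623  0.115  1.3   -1.174] 0.0 pre [ 0.427  0.433  1.461  0.108  1.487 -1.165] 0.0
    (-25, array([-0.46,  0.16,  2.27, -1.34,  0.05, -0.24]), np.float64(0.113)) (-
[... 362 characters left out ...]
13] 0.0 pre [0.367 0.627 1.252 0.215 1.836 1.933] 0.0
    (-25, array([-0.48,  0.2 ,  2.09,  0.04,  0.42,  1.49]), np.float64(0.0)) (-10, array([-0.61,  0.22,  2.06,  0.38,  0.49,  0.83]), np.float64(0.0))
-1 245 [0.414 0.53  1.541 0.172 1.476 1.933] 0.0 pre [0.394 0.529 1.352 0.164 1.665 1.947] 0.0
    (-25, array([-0.48,  0.17,  2.2 ,  0.16,  0.16,  1.37]), np.float64(0.0)) (-10, array([-0.65,  0.2 ,  2.16,  0.88,  0.35,  0.32]), np.float64(0.0))
-1 255 [0.441 0.459 1.623 0.115 1.3   1.968] 0.0 pre [0.427 0.433 1.461 0.108 1.487 1.976] 0.0
    (-25, array([-0.46,  0.15,  2.27, -1.01,  0.05,  2.56]), np.float64(0.12)) (-10, array([-0.69,  0.2 ,  2.26,  1.67,  0.36, -0.49]), np.float64(0.0))
```

```bash
cat > dlt.py <<'E'
from kin import *
from plant import observe
np.set_printoptions(precision=2,suppress=True)
def delta(p,Rm):
    s=observe(); R0=rot(s['eef_rot']).as_matrix(); print('rotvec',np.degrees(R.from_matrix(Rm@R0.T).as_rotvec()),'shift',(np.array(p)-s['eef_pos'])*1000)
E
python3 - <<'E'
from dlt import *
P=np.array([.485,.273,.153]); Rm=tool(225,0); delta(P-.235*Rm[:,2],Rm)
E
```

```text
rotvec [36.07 34.73 87.63] shift [ 116.28  291.64 -138.42]
```

Call:
{"name": "carry_out", "arguments": {
  "increments": [
    [[2.2,2.1,5.3],[10,10,0],75],
    [[4.4,4.2,10.6],[18,30,0],80],
    [[6.6,6.4,16.1],[26,50,-5],85],
    [[8.9,8.6,21.6],[34,70,-10],85],
    [[11.1,10.7,27.1],[42,90,-15],85],
    [[13.4,12.9,32.6],[50,112,-20],85],
    [[15.7,15.1,38.1],[58,134,-25],85],
    [[17.9,17.3,43.6],[66,156,-30],85],
    [[20.2,19.4,49.1],[74,178,-36],85],
    [[22.5,21.6,54.6],[82,200,-44],85],
    [[24.7,23.8,60.1],[90,222,-54],85],
    [[27,26,65.6],[98,244,-66],85],
    [[29.3,28.2,71.1],[105,264,-80],85],
    [[31.5,30.4,76.6],[110,278,-98],85],
    [[33.8,32.6,82.1],[114,288,-116],85],
    [[36.1,34.7,87.6],[116.3,291.6,-132],85],
    [[36.1,34.7,87.6],[116.3,291.6,-138],85],
    [[36.1,34.7,87.6],[116.3,291.6,-138.4],85],
    [[36.1,34.7,87.6],[116.3,291.6,-138.4],85],
    [[36.1,34.7,87.6],[116.3,291.6,-138.4],85]
  ]
}}

```text
time_s: 10.27
eef_pos: [0.6516, 0.2719, 0.3204]
eef_rot: [-0.382, 0.001, 0.924, 0.001]
wrist_force: [-0.4, -1.2, 0.5]
grip_width: 0.0852
```

```bash
python3 snap.py scene p8 130 280 350 500 4;python3 snap.py top p9 190 330 60 230 4; python3 - <<'E'
from dlt import *
P=np.array([.485,.273,.153]); Rm=tool(225,0); delta(P-.155*Rm[:,2],Rm); s=observe(); print(fk(s['q'])[0],s['eef_pos'],s['q'])
E
```

```text
10.3167 [0.65147573 0.27198437 0.32084812] [-0.18617577 -0.49200564 -0.21179152] 0.08520914531577174
10.3667 [0.65133845 0.27214773 0.32100461] [-0.0929566  -0.75660206  0.6429771 ] 0.08521095331204545
rotvec [-0.06  0.17  0.14] shift [-56.74   0.85 -58.4 ]
[0.67 0.27 0.31] [0.65 0.27 0.32] [ 0.33  0.76  1.1   0.26  2.02 -1.22]
```

View pics/p8.png

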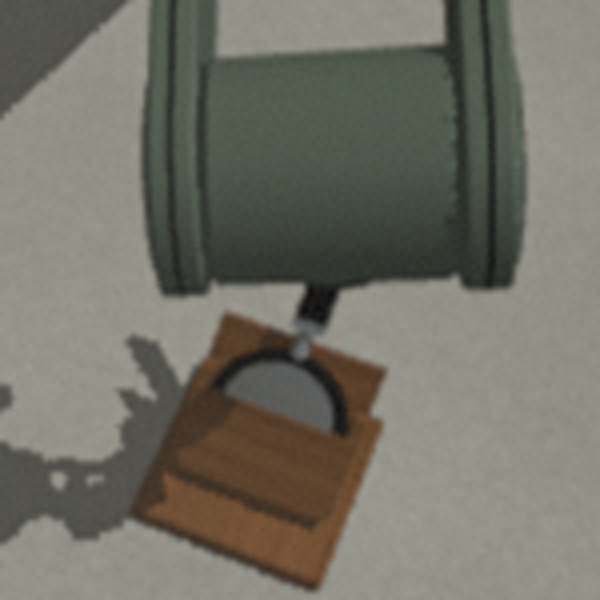

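View pics/p9.png

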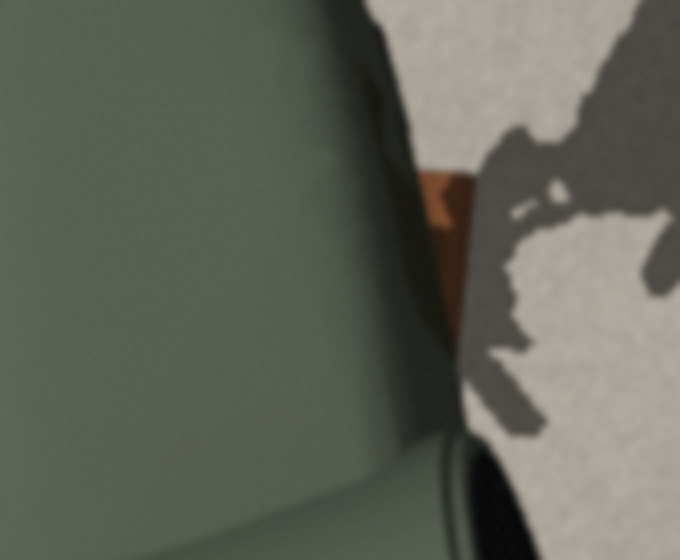

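Both views are mostly hidden by the wrist. The scene view still shows the magnifier seated, with the handle base at crop (318,300), and the measured pose matches the plan. Advancing along the tool axis and closing.

Call:
{"name": "carry_out", "arguments": {
  "increments": [
    [[0,0,0],[-14,0.5,-14],85],
    [[0,0,0],[-28,0.8,-29],85],
    [[0,0,0],[-40,0.8,-41],85],
    [[0,0,0],[-48,0.8,-50],85],
    [[0,0,0],[-54,0.8,-56],85],
    [[0,0,0],[-56.7,0.8,-58.4],85],
    [[0,0,0],[-56.7,0.8,-58.4],70],
    [[0,0,0],[-56.7,0.8,-58.4],55],
    [[0,0,0],[-56.7,0.8,-58.4],42],
    [[0,0,0],[-56.7,0.8,-58.4],32],
    [[0,0,0],[-56.7,0.8,-58.4],25],
    [[0,0,0],[-56.7,0.8,-58.4],20],
    [[0,0,0],[-56.7,0.8,-58.4],14],
    [[0,0,0],[-56.7,0.8,-58.4],8],
    [[0,0,0],[-56.7,0.8,-58.4],8],
    [[0,0,0],[-56.7,0.8,-58.4],8],
    [[0,0,0],[-56.7,0.8,-58.4],8]
  ]
}}

```text
time_s: 11.78
eef_pos: [0.5948, 0.2729, 0.2627]
eef_rot: [-0.381, 0.001, 0.925, 0.001]
wrist_force: [0.8, -0.2, 1.3]
grip_width: 0.017
```

```bash
sed -i 's/^D6=.10/D6=.128/' kin.py; python3 snap.py scene p10 130 280 350 500 4; python3 - <<'E'
from dlt import *
s=observe(); print(s['ft_torque'],s['eef_pos'],fk(s['q'])[0],s['grip_width'])
E
```

```text
11.8333 [0.59477936 0.27284272 0.26268234] [ 1.46308402 -0.26065238  1.62085385] 0.016628526817148263
[-0.15 -0.38 -0.06] [0.59 0.27 0.26] [0.6  0.27 0.26] 0.016628526817148263
```

View pics/p10.png

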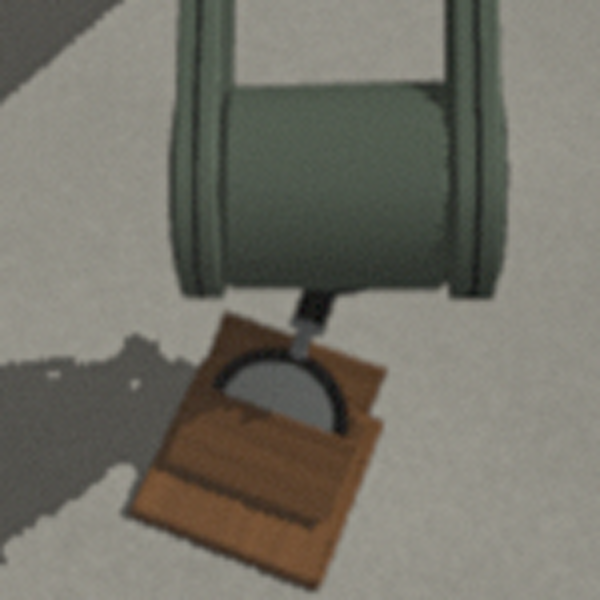

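Gripped at 16.6 mm on the 18 mm handle. Drawing it up the slope.

Call:
{"name": "carry_out", "arguments": {
  "increments": [
    [[0,0,0],[-1.5,0,2.6],8],
    [[0,0,0],[-4,0,6.9],8],
    [[0,0,0],[-7,0,12.1],8],
    [[0,0,0],[-10,0,17.3],8],
    [[0,0,0],[-12.5,0,21.7],8],
    [[0,0,0],[-12.5,0,21.7],8]
  ]
}}

```text
time_s: 12.33
eef_pos: [0.5816, 0.273, 0.2859]
eef_rot: [-0.381, 0.001, 0.925, 0.001]
wrist_force: [0.4, 0.9, -0.2]
grip_width: 0.0169
```

Call:
{"name": "carry_out", "arguments": {
  "increments": [
    [[0,0,0],[-4,0,6.9],8],
    [[0,0,0],[-10,0,17.3],8],
    [[0,0,0],[-17,0,29.4],8],
    [[0,0,0],[-24,0,41.6],8],
    [[0,0,0],[-31,0,53.7],8],
    [[0,0,0],[-38,0,65.8],8],
    [[0,0,0],[-44,0,76.2],8],
    [[0,0,0],[-48,0,83],8],
    [[0,0,0],[-50,0,90],8],
    [[0,0,0],[-50,0,90],8]
  ]
}}

```text
time_s: 13.17
eef_pos: [0.5312, 0.2731, 0.3777]
eef_rot: [-0.38, 0.0, 0.925, 0.002]
wrist_force: [-0.2, -0.2, -0.6]
grip_width: 0.0165
```

```bash
python3 snap.py scene p11 80 230 350 500 4; python3 - <<'E'
from dlt import *
P=np.array([.485,.273,.153])
F=np.array([.586,-.2803,.22]);a=-25; Rf=tool(285,a); g=F-.115*np.array([np.cos(np.radians(a)),np.sin(np.radians(a)),0])
print('final high',g-.155*Rf[:,2]); delta(g-.155*Rf[:,2],Rf); s=observe();print(s['ft_torque'],ik(g-.155*Rf[:,2],Rf,s['q']))
print(s['q'])
E
```

```text
13.2167 [0.53152736 0.27304075 0.37663628] [ 0.99398767 -1.3223018  -1.57578859] 0.016803271928949676
final high [ 0.45 -0.21  0.37]
rotvec [-13.18 -58.68 -22.65] shift [ -86.11 -487.79   -6.92]
[-0.03 -0.38  0.02] (array([-0.48,  0.16,  1.88,  0.01,  0.84, -1.62]), np.float64(4.2097648927038665e-11))
[ 0.39  0.54  1.38  0.29  1.95 -1.18]
```

View pics/p11.png

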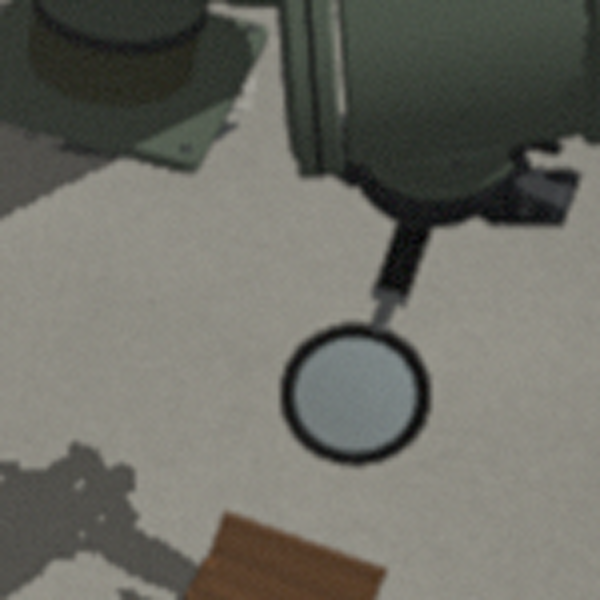

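The magnifier is free of the stand, lens at crop (355,393). Carrying it over while turning it level, with the lens high at first.

Call:
{"name": "carry_out", "arguments": {
  "increments": [
    [[-0.4,-1.8,-0.7],[-2,-8,8],8],
    [[-1.1,-4.7,-1.8],[-5,-25,16],8],
    [[-1.8,-8.2,-3.2],[-10,-48,22],8],
    [[-2.6,-11.7,-4.5],[-15,-75,26],8],
    [[-3.4,-15.3,-5.9],[-20,-103,28],8],
    [[-4.2,-18.8,-7.2],[-25,-131,28],8],
    [[-5,-22.3,-8.6],[-30,-159,28],8],
    [[-5.8,-25.8,-10],[-35,-187,28],8],
    [[-6.6,-29.3,-11.3],[-40,-215,28],8],
    [[-7.4,-32.9,-12.7],[-45,-243,28],8],
    [[-8.2,-36.4,-14],[-50,-271,28],8],
    [[-9,-39.9,-15.4],[-55,-299,26],8],
    [[-9.8,-43.4,-16.8],[-60,-327,23],8],
    [[-10.5,-46.9,-18.1],[-65,-355,19],8],
    [[-11.3,-50.5,-19.5],[-70,-383,14],8],
    [[-12,-53.5,-20.6],[-75,-410,8],8],
    [[-12.6,-56,-21.6],[-79,-435,2],8],
    [[-12.9,-57.6,-22.2],[-82,-457,-3],8],
    [[-13.2,-58.7,-22.7],[-84,-474,-6],8],
    [[-13.2,-58.7,-22.7],[-86,-484,-7],8]
  ]
}}

```text
time_s: 14.88
eef_pos: [0.4442, -0.2128, 0.3688]
eef_rot: [0.127, 0.216, 0.968, -0.029]
wrist_force: [-0.1, 0.9, -1.3]
grip_width: 0.0169
```

Call:
{"name": "carry_out", "arguments": {
  "increments": [
    [[0,0,0],[0,0,0],8],
    [[0,0,0],[0,0,0],8],
    [[0,0,0],[0,0,0],8]
  ]
}}

```text
time_s: 15.13
eef_pos: [0.4439, -0.2126, 0.3688]
eef_rot: [0.126, 0.217, 0.968, -0.028]
wrist_force: [-0.4, 0.7, -0.9]
grip_width: 0.0166
```

```bash
python3 snap.py scene p12 80 230 120 300 4;python3 snap.py top p13 180 320 330 500 4; python3 - <<'E'
from dlt import *
F=np.array([.586,-.2803,.22]);a=-25; Rf=tool(285,a); g=F-.115*np.array([np.cos(np.radians(a)),np.sin(np.radians(a)),0])
delta(g-.155*Rf[:,2],Rf)
E
```

```text
15.1833 [ 0.44408451 -0.21232278  0.36893515] [ 0.14818783  0.62570577 -1.37426151] 0.01664042929245859
15.2333 [ 0.44420752 -0.2122069   0.36897117] [ 0.25901024 -0.22581653 -1.61861919] 0.016737829123506402
rotvec [-0.01 -0.07  0.18] shift [ 1.21 -2.54  0.75]
```

View pics/p12.png

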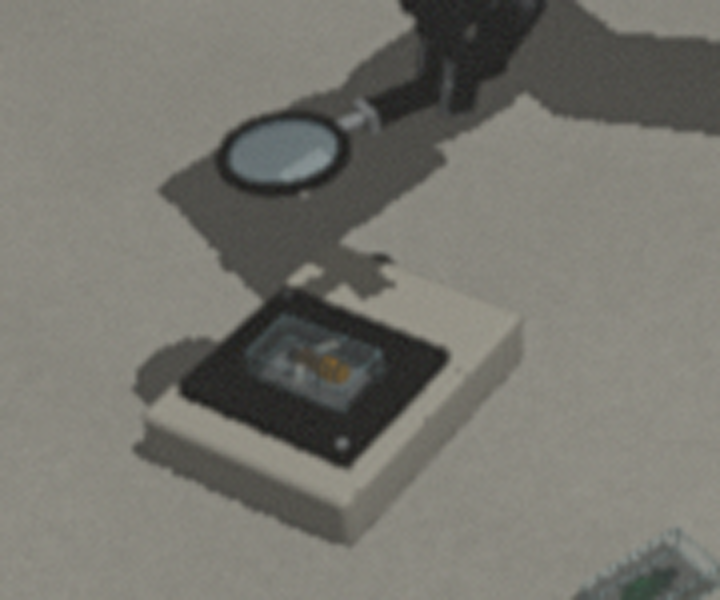

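View pics/p13.png

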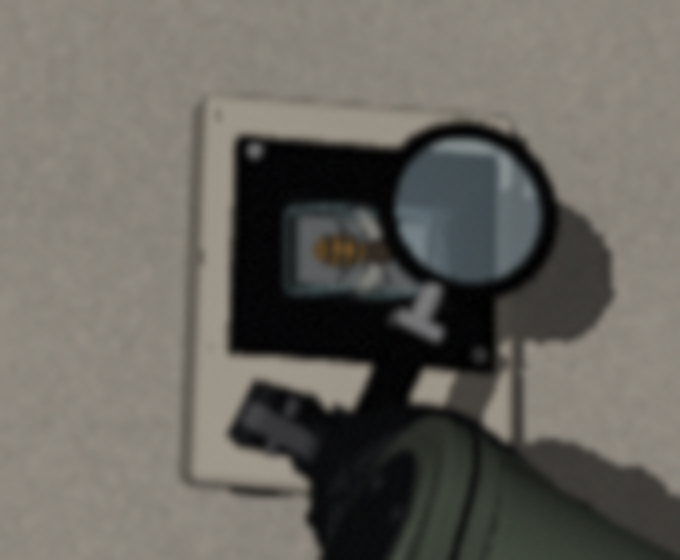

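```bash
python3 - <<'E'
from h import *
np.set_printoptions(precision=4,suppress=True)
t=crop([(473,207)],180,330)[0]; s=crop([(284,153)],80,120)[0]-[.75,1.2]
X,f=tri(t,s); print('lens',X,f)
for n in('top','scene'): print(n,'expect dia px', CAM[n]['K'][0,0]*.076/(rot(CAM[n]['q']).inv().apply(X-CAM[n]['t'])[2]))
# handle/ferrule points: ferrule crossbar centre top (417,322)->; scene (370,115)
print('ferrule',tri(crop([(415,323)],180,330)[0],crop([(370,115)],80,120)[0]-[.75,1.2]))
from plant import observe
st=observe(); Rm=rot(st['eef_rot']); print('grip pt',st['eef_pos']+Rm.apply([0,0,.155]))
E
python3 - <<'E'
import cv2
a=cv2.imread('pics/full_p13.png')[195:270,410:485]; cv2.imwrite('pics/z13.png',cv2.resize(a,None,fx=8,fy=8,interpolation=cv2.INTER_CUBIC))
a=cv2.imread('pics/full_p12.png')[90:150,160:240]; cv2.imwrite('pics/z12.png',cv2.resize(a,None,fx=9,fy=9,interpolation=cv2.INTER_CUBIC))
E
```

```text
lens [ 0.581  -0.2785  0.2199] [-0.4699  0.2434 -0.6953 -0.1904]
top expect dia px 45.31180836370842
scene expect dia px 33.50930086916598
ferrule (array([ 0.5315, -0.2517,  0.2225]), array([-0.3102,  0.152 , -0.472 , -0.1169]))
grip pt [ 0.4803 -0.2293  0.2192]
```

View pics/z13.png

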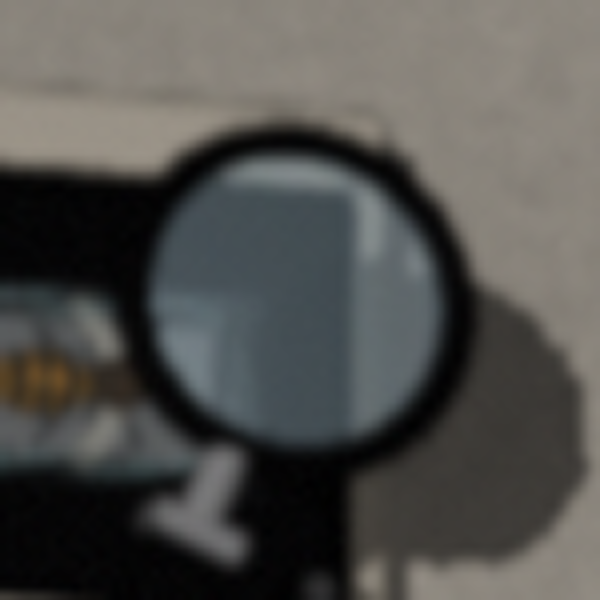

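View pics/z12.png

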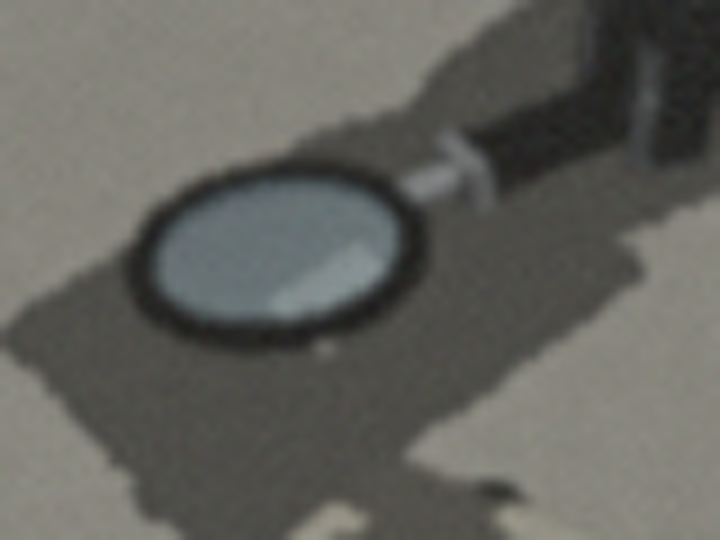

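```bash
python3 - <<'E'
from mag import *
for tag,n,r0,c0,k in(('z13','top',195,410,8),('z12','scene',90,160,9)):
    for s,sfx in((0,'a'),):
        im=cv2.imread(f'pics/{tag}.png')
        sh=[.75,1.2] if n=='scene' else [0,0]
        for s,col in((0,(0,255,0)),(5,(0,0,255)),(-5,(255,128,0))):
            o,M=magpts(.581,-.2785,.2195,-25,s); draw(im,n,o,M,c0-sh[0],r0-sh[1],k,col)
        cv2.imwrite(f'pics/{tag}o.png',im)
E
```

```text
(no output)
```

View pics/z12o.png

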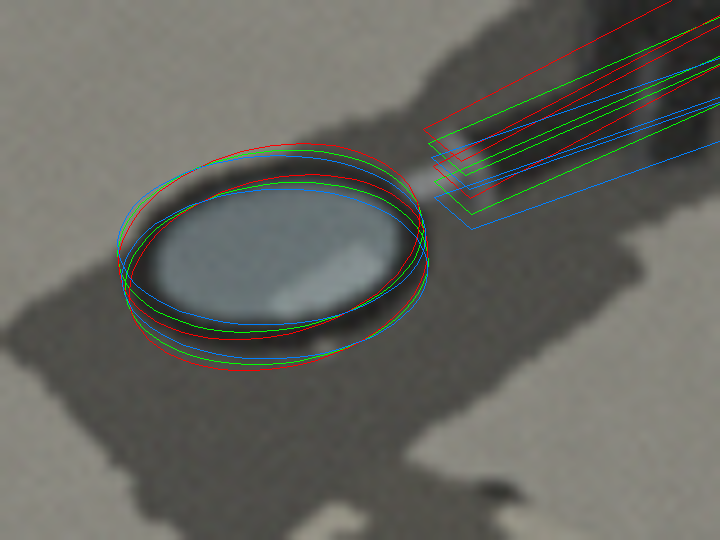

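View pics/z13o.png

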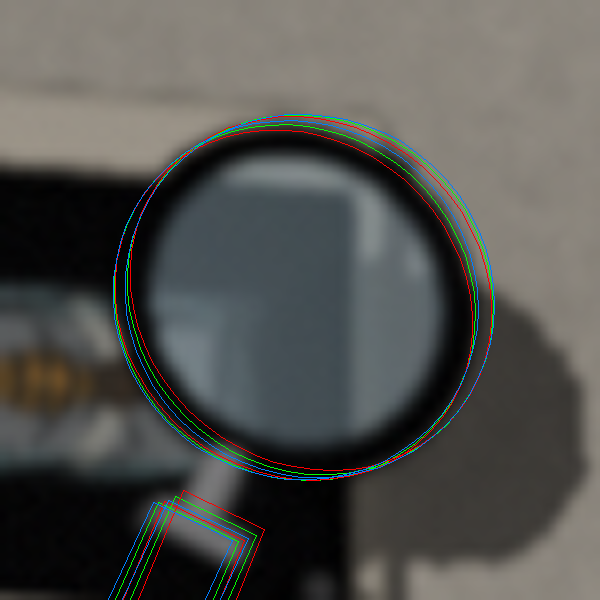

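The overlay shows the lens and handle level within about 2°, with the lens centre at about (0.582, -0.278, 0.2195). Lowering onto the final pose with a small centring shift.

Call:
{"name": "carry_out", "arguments": {
  "increments": [
    [[0,0,0],[1,-1,-6],8],
    [[0,0,0],[2,-2,-16],8],
    [[0,0,0],[3,-2.3,-28],8],
    [[0,0,0],[3,-2.3,-40],8],
    [[0,0,0],[3,-2.3,-52],8],
    [[0,0,0],[3,-2.3,-62],8],
    [[0,0,0],[3,-2.3,-69],8],
    [[0,0,0],[3,-2.3,-73],8],
    [[0,0,0],[3,-2.3,-74.5],8],
    [[0,0,0],[3,-2.3,-74.5],8],
    [[0,0,0],[3,-2.3,-74.5],8],
    [[0,0,0],[3,-2.3,-74.5],8],
    [[0,0,0],[3,-2.3,-74.5],8]
  ]
}}

```text
time_s: 16.32
eef_pos: [0.4474, -0.2146, 0.295]
eef_rot: [0.127, 0.216, 0.968, -0.029]
wrist_force: [0.4, 0.3, -1.6]
grip_width: 0.017
```

```bash
python3 snap.py scene p14 100 220 140 260 5;python3 snap.py top p15 190 310 370 490 5; python3 - <<'E'
from dlt import *
np.set_printoptions(precision=4,suppress=True)
st=observe(); Rm=rot(st['eef_rot']); g=st['eef_pos']+Rm.apply([0,0,.155]); print('grip pt',g,'lens pred',g+.115*np.array([np.cos(.436),-np.sin(.436),0]),Rm.as_matrix(),st['dq'],st['time_s'])
E
```

```text
16.3667 [ 0.44731801 -0.21454955  0.29496361] [-0.32538405 -0.99923636 -0.40974997] 0.01667330479595546
16.4167 [ 0.4472622 -0.2145542  0.2948943] [-0.58701625 -0.49287929 -1.23278482] 0.016558322395562756
grip pt [ 0.4835 -0.2317  0.1452] lens pred [ 0.5877 -0.2802  0.1452] [[-0.8743  0.4255  0.2338]
 [ 0.4109  0.905  -0.1104]
 [-0.2585 -0.0004 -0.966 ]] [ 0.0005  0.0017  0.0022  0.0006 -0.0007  0.0009] 16.4167
```

View pics/p14.png

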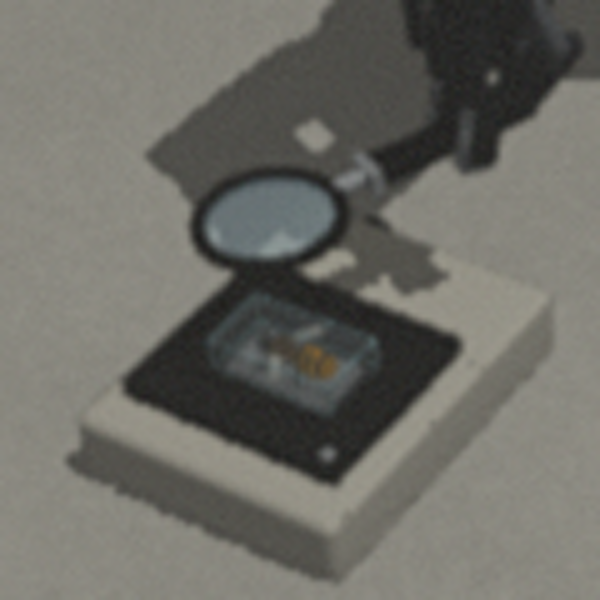

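View pics/p15.png

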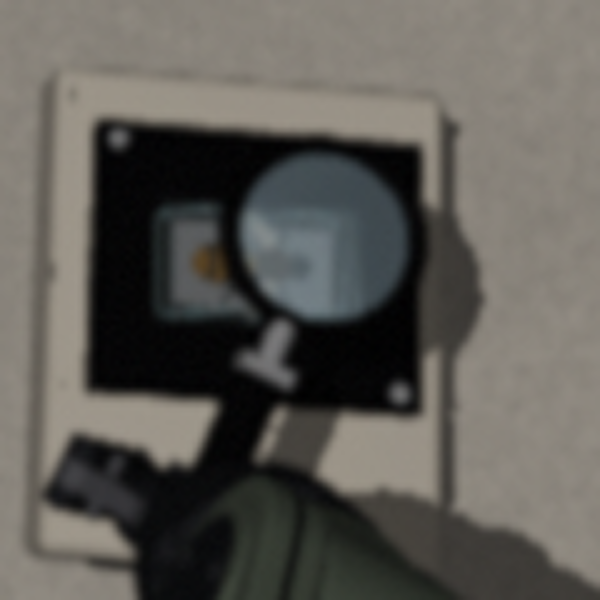

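```bash
python3 - <<'E'
from mag import *
np.set_printoptions(precision=4,suppress=True)
t=crop([(325,239)],190,370,5)[0]; s=crop([(271,217)],100,140,5)[0]-[.75,1.2]
print('lens',tri(t,s),'top at z.146',back(t,'top',.146),'scene',back(s,'scene',.146))
print('ferrule',tri(crop([(267,365)],190,370,5)[0],crop([(368,177)],100,140,5)[0]-[.75,1.2]))
for tag,n,r0,c0,k in(('p15','top',190,370,5),('p14','scene',100,140,5)):
    im=cv2.imread(f'pics/{tag}.png'); sh=[.75,1.2] if n=='scene' else [0,0]
    o,M=magpts(.586,-.2803,.146,-25,0); draw(im,n,o,M,c0-sh[0],r0-sh[1],k)
    cv2.imwrite(f'pics/{tag}o.png',im)
E
```

```text
lens (array([ 0.5826, -0.2797,  0.1468]), array([ 0.0905, -0.0455,  0.1293,  0.0336])) top at z.146 [[ 0.5826 -0.2798  0.146 ]] scene [[ 0.5819 -0.2807  0.146 ]]
ferrule (array([ 0.536 , -0.2565,  0.1461]), array([-0.2583,  0.1238, -0.3781, -0.0897]))
```

View pics/p14o.png

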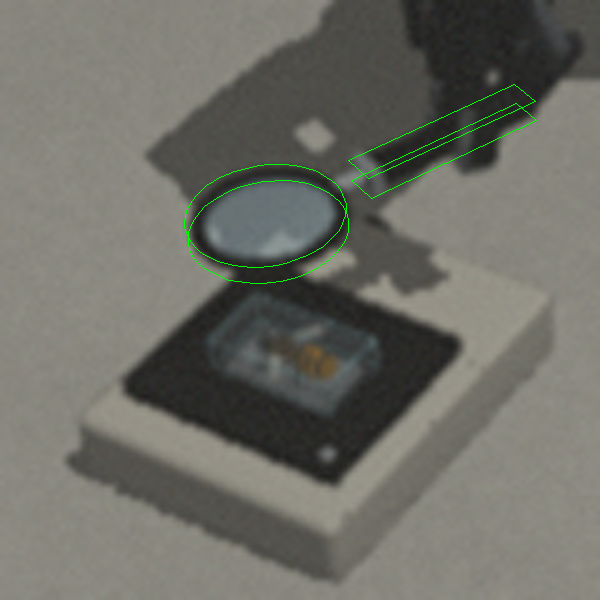

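View pics/p15o.png

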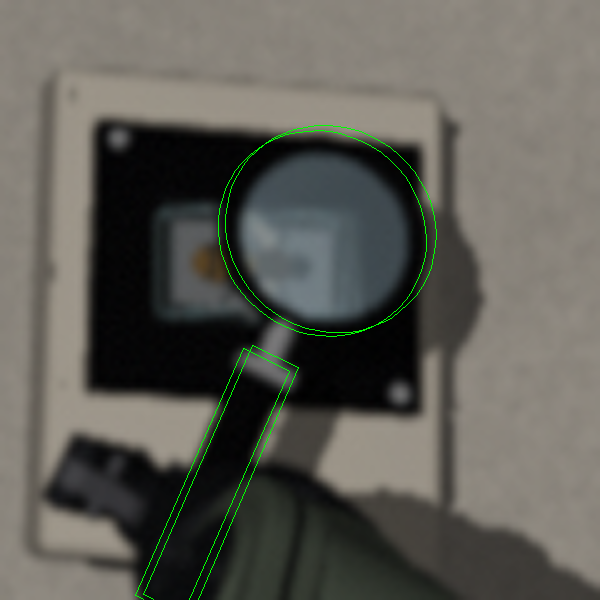

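Lens is at (0.583, -0.280, 0.147), level within 1–2°, and 3 mm from the block centre. A small centring nudge, then hold.

Call:
{"name": "carry_out", "arguments": {
  "increments": [
    [[0,0,0],[1,-0.2,0],8],
    [[0,0,0],[2,-0.4,0],8],
    [[0,0,0],[2,-0.4,0],8],
    [[0,0,0],[2,-0.4,0],8],
    [[0,0,0],[2,-0.4,0],8],
    [[0,0,0],[2,-0.4,0],8]
  ]
}}

```text
time_s: 16.92
eef_pos: [0.4493, -0.2149, 0.2948]
eef_rot: [0.127, 0.216, 0.968, -0.029]
wrist_force: [0.2, -1.1, -1.1]
grip_width: 0.0168
```

```bash
python3 - <<'E'
from plant import *
import cv2,numpy as np
cv2.imwrite('pics/final.png',grab_frame('scene')); s=observe(); print(s['time_s'],s['eef_pos'],s['wrist_force'],s['grip_width'],np.abs(s['dq']).max())
E
```

```text
16.9667 [ 0.44925299 -0.2149285   0.29483459] [ 0.17224751 -0.43222165 -1.94373921] 0.016945045846565424 0.0011027816505324547
```

View pics/final.png

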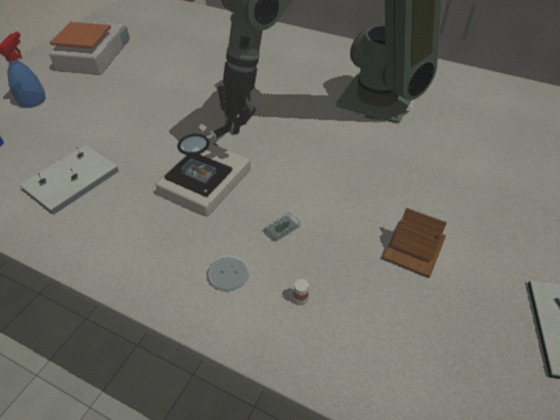

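The lens (145,193) is above the bee block (172,200). The beetle block (226,283), dish (273,228) and vial (291,301) are where they were, and the stand is empty. Handing in.

```bash
python3 -c "
from plant import *
print(sign_off())"
```

```text
the job is handed in; nothing more can be done
None
```

The bee block is in the recess and released, and the arm is holding the magnifier level above it. I handed the job in at about 17 s of the 61 s allowed; `sign_off()` gives no verdict.

- **Bee block:** I lowered it until the recess floor pushed back with about 6 N, then let go. The pictures afterwards show it square over the window. At contact its underside read about 0.6 mm above its nominal height, which I put down to calibration and give in the arm. I did not press it down further.
- **Magnifier:** I drew it about 125 mm along the handle, enough to clear the stand, and turned it level. The last triangulated measurement put the lens about 3 mm from the block centre and about 81 mm above its top. I then moved it 2 mm towards the centre and did not measure it again.
- **Level:** the overlays and triangulation agree the lens is level within about 2°. An earlier check, before the final lowering, had them disagreeing on the sign of a 2° tilt.
- **Other objects:** in the final picture the beetle block, dish and vial are in their original places and the stand is empty. The arm was still, with only about 1–2 N at the wrist (the magnifier's weight).

The calibrated cameras disagreed by 1–2 pixels. I corrected for this with a constant offset to the scene camera.

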